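# Fetch the ointment jar from behind the bottles

### The arm

A 6-joint arm with a two-finger parallel gripper is mounted at the origin on a cart in front of the work surface, level with it; the furniture and walls round the work are solid. World frame = base frame: x ahead of the robot, y to its left, z up, the work surface at z = 0. Lengths are in mm, angles in rad, forces in N, time in s.
With the tool pointing down it reaches from about 275 to 750 mm from the base axis. Payload 10.2 kg.
Tool frame: the origin (TCP) lies between the finger pads; the fingertips stand 11 mm ahead of it and the grasp point (between the pads) lies 8 mm behind it; z points along the fingers, y is the line along which they close (so a half turn about z gives the same grasp; the last joint's range is limited). The gripper opens to 85 mm and grips with 20 to 120 N. Pads are 22 mm wide; open, the fingers measure 114 mm over their backs; the gripper's body (76 mm by 85 mm) begins 54 mm behind the grasp point. The pads swing forward as they close: fully open they stand 13 mm farther back than shut.
Start: joints at [1.1, 0.313, 1.498, -0, 1.331, -0.223], TCP at [128.78, 508.966, 242.294] pointing down, gripper open.
Joint ranges: [-2.94, 2.94], [-0.97, 2.17], [0.19, 2.56], [-1.23, 4.37], [0.02, 3.11], [-2.88, 2.88]. Speed limits (rad/s): [2.39, 2.39, 3.01, 3.14, 3.14, 3.14].

### API

Orientations are given as a unit quaternion [w, x, y, z].
In Python, from rig import sense, eyes, finish_job gives the robot as it stands.
- The arm moves only by the shell command python3 -m jog 'ROWS' [FORCE]. ROWS is JSON, a list of rows, each a list of 7 numbers: the shift along the tool's x, y, z in m, then the turn, a rotation vector about the tool's x, y, z in rad, then the finger opening in m, from 0 to 0.0854. In form: [[dx, dy, dz, rx, ry, rz, gripper], ...]. A call has 1 to 5 rows; each row shifts and turns the commanded pose from where the row before left it, along the tool's axes as they then stand; what a row does not reach is not made up. A row lasts 1/10 s, in which the tool goes at most 50 mm and 8.59 degrees, less where a joint would pass 70% of its speed; a pose out of reach is approached as far as the arm can. A call is refused whole if a number of a shift passes 0.05 or a number of a turn 0.15, either way. A call with a gripper value outside its range is refused whole. The fingers move at their own pace and stop on an object; FORCE is the grip in N (left out, the last holds). Time passes only in rows, so rows that do not move let the fingers close. It gives the time, the measured TCP pose, the force, the opening and the grip force at its end, in the units of the state.
- sense(): the state, without advancing time (a new reading comes with each control period).
- eyes.capture(name): name is "side" or "top"; returns the picture (384x512x3 uint8, red, green, blue); there is no depth.
- eyes.calibration(name): a dict with "fx", "fy", "cx", "cy" (pixels), "dist" ([k1, k2, p1, p2, k3] as OpenCV has them; the pictures are not rectified), "cam_to_world" (4x4, takes a point from camera to world coordinates). Camera axes: x right, y down, z forward; pixel columns grow to the right and rows downward; lengths in mm; the calibration is good to about 2 mm. A picture is of the moment at which its call begins. calibration takes no time and is no camera call.
- finish_job(): hands the job in; it is judged then, once.
The state is a dict: "time_s": time; "joints": joint angles; "dq": joint speeds; "tau": joint torques, N m; "eef_pos": TCP position; "ee_rot": TCP orientation; "force": force on the tool from outside, world axes, zero at the start; "wrist_torque": the same for the moment, N m; "grip_width": opening from 0.0 (shut) to 1.0 (fully open); "grip_force": force on a finger pad.
Only numpy, scipy, OpenCV 4.12 (cv2) and the standard library are available. Lean on these libraries where they do the work, as an engineer would, in place of code of your own. Each camera call takes 0.05 s, during which the arm holds its last target. There are 200 camera calls.

### The job

The short ointment jar at the back of the four-compartment rack is boxed in by the two medicine bottles in the compartments next to it. Stand both bottles upright in the milky tray, then take out the jar and stand it upright in the kidney dish, and only after that put each bottle back upright in the very compartment it came from. Leave the slim dropper bottle in the rack and the vial in the tray as they are.

Things in the scene. Friction and masses are not known exactly. Their poses are not given: they have to be found in the camera images.
- jar: ointment jar, blue with a dark blue screw lid, round, 36 mm in diameter, 53 mm high, 60 g; origin at the centre of its underside, z up. It stands in the rack compartment at rack (x +39, y +39) mm, within 4 mm.
- big_bottle: the larger medicine bottle: dark glass, pale label, white screw cap; round body 49 mm in diameter up to a shoulder at about 105 mm, cap 35 mm in diameter from 121 mm to the top at 143 mm, 140 g; origin at the centre of its underside, z up. Starts in one of the two compartments next to the jar's.
- white_bottle: the smaller medicine bottle: white plastic, white screw cap; round body 43 mm in diameter up to a shoulder at about 90 mm, cap 35 mm in diameter from 103 mm to the top at 119 mm, 140 g; origin at the centre of its underside, z up. Starts in the other compartment next to the jar's.
- dropper: slim white dropper bottle, 29 mm in diameter, 120 mm high, with a conical spout; stands in the rack compartment diagonally opposite the jar's and must stay there. Origin at the centre of its underside.
- vial: glass vial with a dark cap, 29 mm in diameter, 74 mm high; stands toward one end of the tray, on the tray's midline, and must stay there. Origin at the centre of its underside.
- rack: fixed grey square plastic bottle rack, 164 x 164 mm, with four square open compartments, 2 by 2, each 74 mm wide inside, centred at x = +-39, y = +-39 mm. Their floor is 6 mm above the worktop; the outer rim reaches 22 mm and the cross ribs 20 mm above the worktop, both 4 mm thick. Origin at the centre of its underside, on the worktop; x and y along its sides, z up.
- tray: fixed milky-white open tray, 195 mm (its x) by 300 mm (its y) over the rim, 78 mm high; flat floor 2 mm above the worktop, 156 mm by 262 mm inside. Origin at the centre of its underside; z up. The vial stands at tray x about 0, y -110 to -70 mm; the rest of the floor is free.
- dish: fixed stainless kidney dish, 116 mm (its x) by 224 mm (its y) over the rim, 43 mm high; nearly flat floor about 6 to 9 mm above the worktop, free for about +-25 mm in x and +-80 mm in y round the origin. Origin at the centre of its underside; z up.
Mind the look-alikes: they are no part of the job. What is shaped like the white_bottle but red or yellow is not meant.

How it is judged:
By the outcome, as a careful person would: the job done as asked, in the order asked, and still so for the second after the job is handed in, with the robot touching nothing.
It also fails if it takes over 115 s, if anything falls off the work surface, if the arm or the gripper's body presses on something with over 40 N, if the wrist force passes 120 N, or if a joint passes its speed limit or range.

## Working session

There is one attempt and no reset: what is moved stays moved. The work goes in short steps, Python scripts to look and compute and a shell command to move; the robot and the scene stay as the last step left them, time stands still between calls to the robot, and variables do not carry over. Pictures are saved under pics/ and viewed, at most 14 in all, crops included, and the job is handed in when it is done.

```bash
mkdir -p pics; ls
python3 - <<'E'
from rig import sense, eyes
import cv2,json
for n in("side","top"):
    im=eyes.capture(n); cv2.imwrite(f"pics/{n}0.png",im[:,:,::-1]); c=eyes.calibration(n); print(n,{k:(v.tolist() if hasattr(v,'tolist') else v) for k,v in c.items()})
s=sense();print(s)
E
```

```text
pics
side {'fx': 389.1929959765936, 'fy': 389.1929959765936, 'cx': 259.40787857447236, 'cy': 187.14224485121852, 'dist': [-0.03349795071657442, 0.0, 0.0, 0.0, 0.0], 'cam_to_world': [[0.9278362450454262, -0.2175735367306892, 0.30295487864449944, 227.47646042081345], [-0.37289974044915714, -0.5234541526898513, 0.7661210959141518, -804.0275407049752], [-0.008104687097920388, -0.8238067164974131, -0.5668128508606658, 619.8820275373328], [0.0, 0.0, 0.0, 1.0]]}
top {'fx': 363.53455095192896, 'fy': 363.53455095192896, 'cx': 251.6380845483894, 'cy': 186.01293384900387, 'dist': [-0.06598406120898877, 0.0, 0.0, 0.0, 0.0], 'cam_to_world': [[-0.024687603346476808, -0.9964016765911423, 0.08108157082449248, 431.8520432343914], [-0.9996053039931828, 0.025691812257322363, 0.011365166590537781, -8.910634051663854], [-0.01340740354070109, -0.08076898952750776, -0.996642670098467, 1097.8173805825068], [0.0, 0.0, 0.0, 1.0]]}
{'time_s': 0.1, 'joints': array([ 1.09963484e+00,  3.13372149e-01,  1.49832305e+00,  8.84868663e-06,
        1.33102236e+00, -2.23378655e-01]), 'dq': array([ 2.48112801e-05, -9.08741227e-04, -3.01959267e-03, -2.77013193e-04,
        1.49753481e-03, -4.42093226e-04]), 'tau': array([ 1.96971472e-03, -4.12901008e+01, -2.60142320e+01, -1.37153256e-04,
        3.03065935e-03,  5.38395398e-06]), 'eef_pos': array([128.66044345, 508.77498455, 241.81783631]), 'ee_rot': array([-1.95460679e-04,  1.23575747e-01,  9.92334983e-01, -5.27412865e-04]), 'force': array([-0.00722683, -0.29448001, -0.37000928]), 'wrist_torque': array([ 0.00467248, -0.02494057,  0.02189344]), 'grip_force': 0.0, 'grip_width': 1.0014565479632358}
```

View pics/top0.png

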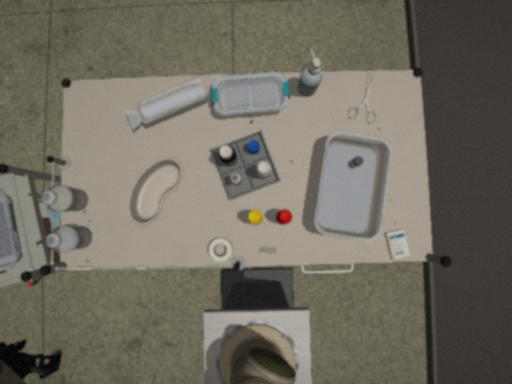

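View pics/side0.png

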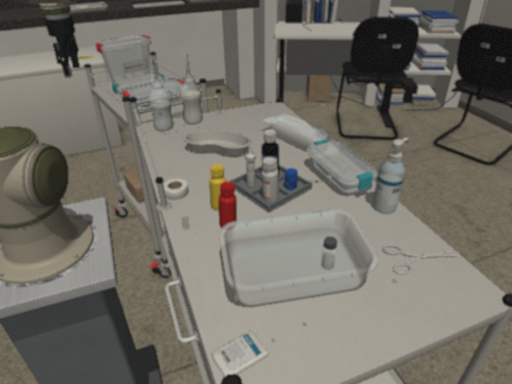

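The top view shows the rack at (245,165), with the blue jar at (253,147), a dark bottle with white cap at (226,152), a white bottle at (263,169) and the dropper at (236,178). The tray is at (352,186) with the vial at (355,161), and the dish is at (155,190). The side view shows red (228,205) and yellow (217,187) look-alikes outside the rack. I'll confirm the candidates in one enlarged crop.

```bash
cat > h.py <<'E'
import numpy as np, cv2
from rig import sense, eyes
def ray(n,px):
    c=eyes.calibration(n); K=np.array([[c["fx"],0,c["cx"]],[0,c["fy"],c["cy"]],[0,0,1]]); T=np.array(c["cam_to_world"])
    u=cv2.undistortPoints(np.float64(px).reshape(-1,1,2),K,np.float64(c["dist"])).reshape(-1,2)
    return T[:3,3],np.c_[u,np.ones(len(u))]@T[:3,:3].T
def onz(n,px,z):
    o,d=ray(n,px); return o+d*((z-o[2])/d[:,2])[:,None]
def proj(n,P):
    c=eyes.calibration(n); K=np.array([[c["fx"],0,c["cx"]],[0,c["fy"],c["cy"]],[0,0,1]]); M=np.linalg.inv(np.array(c["cam_to_world"]))
    return cv2.projectPoints(np.float64(P).reshape(-1,1,3),cv2.Rodrigues(M[:3,:3])[0],M[:3,3],K,np.float64(c["dist"]))[0].reshape(-1,2)
E
python3 - <<'E'
import cv2,numpy as np
t=cv2.imread("pics/top0.png");s=cv2.imread("pics/side0.png")
a=cv2.resize(t[125:205,200:280],(400,400),interpolation=cv2.INTER_CUBIC)
b=cv2.resize(s[120:220,220:320],(400,400),interpolation=cv2.INTER_CUBIC)
cv2.imwrite("pics/c1.png",np.hstack([a,b]))
E
```

```text
(no output)
```

View pics/c1.png

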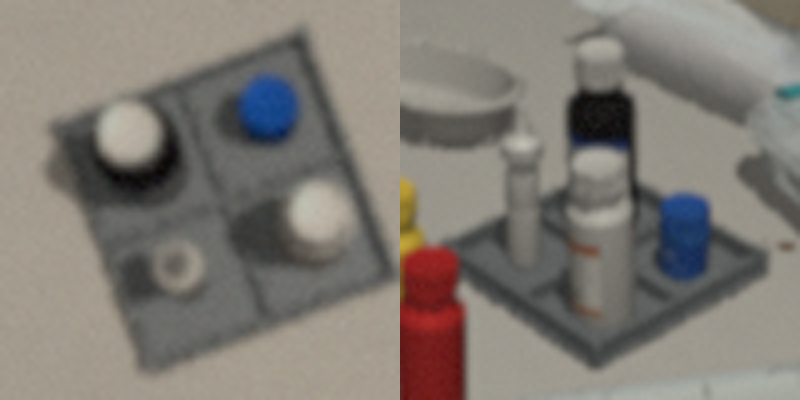

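Left is the top view and right is the side view. The dark bottle with a white cap, top crop (130,133), is big_bottle. The white bottle at (315,208) is white_bottle. The blue jar is at (267,106) and the slim dropper at (180,265). Red and yellow stand outside the rack and are not meant.

Run:
```python
from h import *
f=lambda u,v:(200+(u+.5)/5-.5,125+(v+.5)/5-.5)
c=onz("top",[f(55,125),f(303,30),f(392,275),f(148,370)],22)
print("rack",c.round(),c.mean(0).round(1), [np.degrees(np.arctan2(*(c[b]-c[a])[[1,0]])).round(1) for a,b in((0,1),(3,2),(2,1),(3,0))],np.linalg.norm(c-np.roll(c,1,0),axis=1))
g=lambda u,v:(220+(u-400+.5)/4-.5,120+(v+.5)/4-.5)
for n,t,z,s in (("big",(130,133),143,(600,50)),("white",(315,208),119,(600,160)),("jar",(267,106),53,(685,206)),("drop",(178,266),115,(522,150))):
    print(n,onz("top",[f(*t)],z).round(1),onz("side",[g(*s)],z).round(1))
t=cv2.imread("pics/top0.png");s=cv2.imread("pics/side0.png")
a=cv2.resize(t[120:245,305:405],(400,500),interpolation=cv2.INTER_CUBIC)
b=cv2.resize(t[145:270,110:210],(400,500),interpolation=cv2.INTER_CUBIC)
cv2.imwrite("pics/c2.png",np.hstack([a,b]))
```

```text
rack [[632. 124.  22.]
 [686. -27.  22.]
 [536. -75.  22.]
 [484.  71.  22.]] [584.6  23.2  22. ] [np.float64(-70.3), np.float64(-70.1), np.float64(18.1), np.float64(19.7)] [157.74382064 159.72156364 157.33473653 155.46050521]
big [[604.2  69.  143. ]] [[606.6  75.  143. ]]
white [[564.6 -28.8 119. ]] [[564.9 -23.  119. ]]
jar [[634.2  -3.9  53. ]] [[638.6   0.8  53. ]]
drop [[535.4  46.4 115. ]] [[526.2  14.3 115. ]]
```

View pics/c2.png

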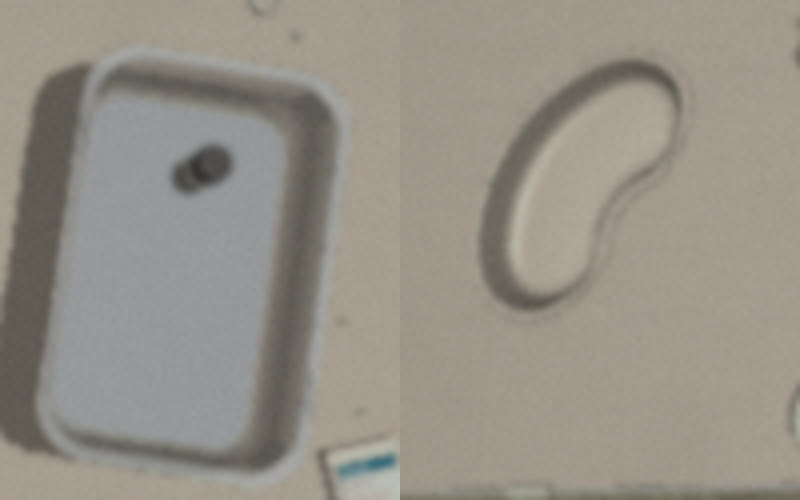

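The tray crop (left, scale 4) shows the rim from about (85,48) to (300,485), tilted about 8°. The vial cap is at (212,162) and the base at (187,182). The dish crop (right) shows the floor centre near (572,195), with its long axis running from (530,285) to (650,80).

```bash
python3 - <<'E'
from h import *
f=lambda u,v:(305+(u+.5)/4-.5,120+(v+.5)/4-.5)
g=lambda u,v:(110+(u-400+.5)/4-.5,145+(v+.5)/4-.5)
c=onz("top",[f(92,46),f(352,88),f(298,486),f(36,444)],78)
print("tray",c.round(),c.mean(0).round(1),np.linalg.norm(c-np.roll(c,1,0),axis=1).round())
a=c[3]+c[2]-c[0]-c[1];print("ydir",np.degrees(np.arctan2(a[1],a[0])))
print("floorcorners",onz("top",[f(97,97),f(280,125),f(245,450),f(52,425)],2).round())
print("vial",onz("top",[f(213,163)],76))
d=onz("top",[g(572,195),g(530,285),g(650,80)],8);print("dish",d.round())
print(onz("top",[g(640,57),g(690,110),g(525,314),g(475,240)],43).round())
print(onz("top",[(255.5,217),(284.5,216)],119).round())
E
python3 -m jog '[[0,0,0,0,0,-0.124,0.07],[0,0,0,0,0,-0.124,0.07],[0,0,0,0,0,0,0.07]]'
```

```text
tray [[ 666. -218.   78.]
 [ 632. -404.   78.]
 [ 351. -350.   78.]
 [ 386. -167.   78.]] [ 508.7 -284.6   78. ] [285. 189. 286. 186.]
ydir 169.41940110469997
floorcorners [[ 644. -236.    2.]
 [ 619. -375.    2.]
 [ 373. -336.    2.]
 [ 396. -191.    2.]]
vial [[ 580.28921667 -300.96699677   76.        ]]
dish [[506. 304.   8.]
 [439. 336.   8.]
 [592. 244.   8.]]
[[604. 243.  43.]
 [564. 206.  43.]
 [417. 329.  43.]
 [472. 366.  43.]]
[[428.  -6. 119.]
 [429. -84. 119.]]
time_s: 0.4
eef_pos: [128.7, 508.9, 242.0]
ee_rot: [-0.0, -0.001, 1.0, -0.0]
force: [0.1, 0.6, 0.2]
grip_width: 0.819
grip_force: 0.0
```

```bash
python3 -m jog '[[-0.03,-0.0275,0,0,0,0,0.07],[-0.03,-0.0275,0,0,0,0,0.07],[-0.03,-0.0275,0,0,0,0,0.07],[-0.03,-0.0275,0,0,0,0,0.07],[-0.03,-0.0275,0,0,0,0,0.07]]' >/dev/null
python3 -m jog '[[-0.03,-0.0275,0,0,0,0,0.07],[-0.03,-0.0275,0,0,0,0,0.07],[-0.03,-0.0275,0,0,0,0,0.07],[-0.03,-0.0275,0,0,0,0,0.07],[-0.03,-0.0275,0,0,0,0,0.07]]' >/dev/null
python3 -m jog '[[-0.03,-0.0275,0,0,0,0,0.07],[-0.03,-0.0275,0,0,0,0,0.07],[-0.03,-0.0275,0,0,0,0,0.07],[-0.03,-0.0275,0,0,0,0,0.07],[-0.03,-0.0275,0,0,0,0,0.07]]'
python3 -m jog '[[-0.025,-0.029,0,0,0,0,0.07],[0,0,0.03,0,0,0,0.07],[0,0,0.03,0,0,0,0.07],[0,0,0,0,0,0,0.07]]'
python3 - <<'E'
from h import *
t=eyes.capture("top")[:,:,::-1];s=eyes.capture("side")[:,:,::-1]
a=cv2.resize(t[110:210,195:295],(400,400),interpolation=cv2.INTER_CUBIC)
b=cv2.resize(s[80:210,220:350],(400,400),interpolation=cv2.INTER_CUBIC)
cv2.imwrite("pics/c3.png",np.hstack([a,b]))
E
```

```text
time_s: 1.9
eef_pos: [579.9, 95.2, 242.1]
ee_rot: [-0.0, 0.002, 1.0, 0.0]
force: [-0.1, 0.6, 0.5]
grip_width: 0.82
grip_force: 0.0
time_s: 2.3
eef_pos: [602.1, 67.4, 178.2]
ee_rot: [-0.004, 0.002, 1.0, 0.0]
force: [-0.3, -0.1, -0.5]
grip_width: 0.818
grip_force: 0.0
```

View pics/c3.png

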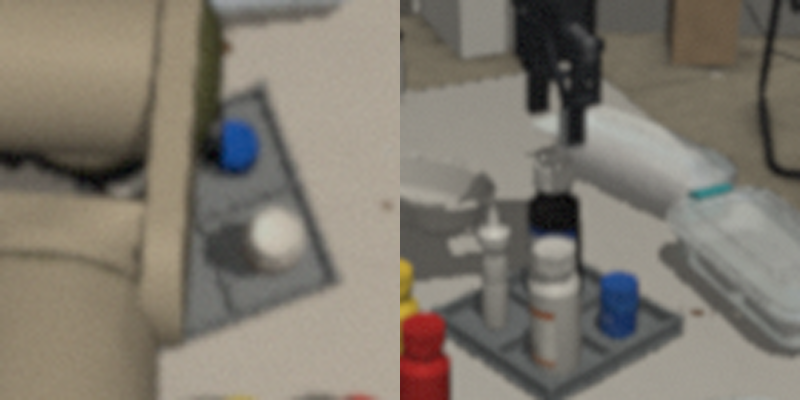

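The side crop shows the fingertips at (538,110) and (573,140), straddling the cap column at (550,160). Descend and grip.

```bash
python3 -m jog '[[0,0,0.02,0,0,0,0.07],[0,0,0.02,0,0,0,0.07],[-0.001,0,0.01,0,0,0,0.07],[0,0,0,0,0,0,0.07]]'
python3 -m jog '[[0,0,0,0,0,0,0.02],[0,0,0,0,0,0,0.02],[0,0,0,0,0,0,0.02],[0,0,0,0,0,0,0.02],[0,0,0,0,0,0,0.02]]' 40
python3 -m jog '[[0,0,0,0,0,0,0.02],[0,0,0,0,0,0,0.02],[0,0,0,0,0,0,0.02],[0,0,-0.005,0,0,0,0.02],[0,0,-0.005,0,0,0,0.02]]'
```

```text
time_s: 2.8
eef_pos: [605.0, 67.7, 132.5]
ee_rot: [-0.0, 0.0, 1.0, -0.0]
force: [0.2, 0.1, -0.2]
grip_width: 0.821
grip_force: 0.0
time_s: 3.3
eef_pos: [605.5, 67.6, 133.7]
ee_rot: [0.001, -0.0, 1.0, -0.0]
force: [-0.2, -0.6, 6.3]
grip_width: 0.396
grip_force: 39.6
time_s: 3.8
eef_pos: [604.7, 67.5, 142.5]
ee_rot: [-0.0, -0.0, 1.0, -0.0]
force: [0.4, 0.4, -1.5]
grip_width: 0.387
grip_force: 39.9
```

```bash
python3 -m jog '[[0,0,-0.02,0,0,0,0.02],[0,0,-0.025,0,0,0,0.02],[0,0,-0.025,0,0,0,0.02],[0,0,-0.02,0,0,0,0.02],[0,0,0,0,0,0,0.02]]'
python3 -m jog '[[0.003,-0.01,0,0,0,0,0.02],[0.006,-0.02,0,0,0,0,0.02],[0.009,-0.03,0,0,0,0,0.02],[0.009,-0.03,0,0,0,0,0.02],[0.009,-0.03,0,0,0,0,0.02]]'
python3 -m jog '[[0.009,-0.03,0,0,0,0,0.02],[0.009,-0.03,0,0,0,0,0.02],[0.009,-0.03,0,0,0,0,0.02],[0.009,-0.03,0,0,0,0,0.02],[0.009,-0.03,0,0,0,0,0.02]]'
python3 -m jog '[[0.009,-0.03,0,0,0,0,0.02],[0.009,-0.03,0,0,0,0,0.02],[0.006,-0.02,0,0,0,0,0.02],[0.003,-0.01,0,0,0,0,0.02],[0,0,0,0,0,0,0.02]]'
python3 - <<'E'
from h import *
s=eyes.capture("side")[:,:,::-1]
cv2.imwrite("pics/s4.png",s)
E
```

```text
time_s: 4.3
eef_pos: [605.8, 67.5, 235.2]
ee_rot: [0.003, -0.0, 1.0, -0.0]
force: [-0.3, 0.3, -0.9]
grip_width: 0.398
grip_force: 40.0
time_s: 4.8
eef_pos: [567.6, -53.9, 230.5]
ee_rot: [-0.001, -0.0, 1.0, 0.0]
force: [0.2, 0.5, -1.7]
grip_width: 0.395
grip_force: 40.2
time_s: 5.3
eef_pos: [522.5, -203.8, 230.6]
ee_rot: [-0.001, 0.0, 1.0, 0.001]
force: [-0.7, -0.9, -0.6]
grip_width: 0.4
grip_force: 40.2
time_s: 5.8
eef_pos: [496.1, -293.2, 231.1]
ee_rot: [-0.001, 0.001, 1.0, 0.001]
force: [0.8, 0.4, -1.0]
grip_width: 0.391
grip_force: 40.2
```

View pics/s4.png

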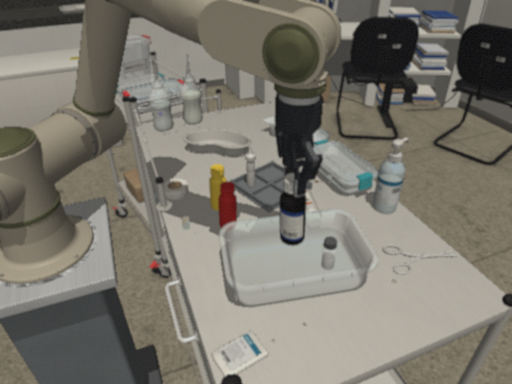

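The big bottle hangs upright at (292,220) above the tray's free part. Lower it gently.

```bash
python3 -m jog '[[0,0.008,0.02,0,0,0,0.02],[0,0,0.03,0,0,0,0.02],[0,0,0.025,0,0,0,0.02],[0,0,0.015,0,0,0,0.02],[0,0,0,0,0,0,0.02]]'
python3 -m jog '[[0,0,0.004,0,0,0,0.02],[0,0,0.003,0,0,0,0.02],[0,0,0,0,0,0,0.02]]'
```

```text
time_s: 6.35
eef_pos: [496.4, -282.6, 140.1]
ee_rot: [-0.002, -0.001, 1.0, 0.002]
force: [0.0, 0.5, -0.8]
grip_width: 0.395
grip_force: 40.2
time_s: 6.65
eef_pos: [497.1, -284.3, 135.6]
ee_rot: [0.0, -0.0, 1.0, -0.0]
force: [0.1, -0.1, -1.5]
grip_width: 0.39
grip_force: 40.2
```

```bash
python3 -m jog '[[0,0,0.002,0,0,0,0.02],[0,0,0.002,0,0,0,0.02],[0,0,0,0,0,0,0.02]]'
python3 -m jog '[[0,0,0.001,0,0,0,0.02],[0,0,0.001,0,0,0,0.02],[0,0,0,0,0,0,0.02]]'
```

```text
time_s: 6.95
eef_pos: [496.9, -284.4, 131.1]
ee_rot: [-0.0, -0.0, 1.0, 0.0]
force: [-0.1, 0.6, -2.1]
grip_width: 0.394
grip_force: 40.2
time_s: 7.25
eef_pos: [497.2, -284.6, 129.9]
ee_rot: [0.0, -0.0, 1.0, -0.0]
force: [-0.7, 0.6, 4.6]
grip_width: 0.392
grip_force: 40.8
```

```bash
python3 -m jog '[[0,0,0,0,0,0,0.045],[0,0,0,0,0,0,0.065],[0,0,0,0,0,0,0.065],[0,0,-0.01,0,0,0,0.065],[0,0,-0.02,0,0,0,0.065]]'
python3 -m jog '[[0,0,-0.03,0,0,0,0.07],[0,0,-0.03,0,0,0,0.07],[-0.003,0.01,0,0,0,0,0.07],[-0.006,0.025,0,0,0,0,0.07],[-0.010,0.04,0,0,0,0,0.07]]'
python3 -m jog '[[-0.010,0.04,0,0,0,0,0.07],[-0.010,0.04,0,0,0,0,0.07],[-0.010,0.04,0,0,0,0,0.07],[-0.010,0.04,0,0,0,0,0.07],[-0.006,0.02,0,0,0,0,0.07]]'
python3 -m jog '[[0,0,0.02,0,0,0,0.07],[0,0,0.02,0,0,0,0.07],[0,0,0,0,0,0,0.07]]'
python3 - <<'E'
from h import *
t=eyes.capture("top")[:,:,::-1];s=eyes.capture("side")[:,:,::-1]
a=cv2.resize(t[120:245,305:405],(400,500),interpolation=cv2.INTER_CUBIC)
b=cv2.resize(s[80:268,200:350],(400,500),interpolation=cv2.INTER_CUBIC)
cv2.imwrite("pics/c5.png",np.hstack([a,b]))
E
```

```text
time_s: 7.75
eef_pos: [496.5, -284.1, 159.0]
ee_rot: [-0.001, -0.0, 1.0, 0.001]
force: [0.2, 0.2, 0.6]
grip_width: 0.763
grip_force: 0.0
time_s: 8.25
eef_pos: [515.7, -209.6, 219.1]
ee_rot: [-0.0, 0.001, 1.0, -0.0]
force: [0.3, 1.1, -0.0]
grip_width: 0.82
grip_force: 0.0
time_s: 8.75
eef_pos: [561.9, -26.1, 219.2]
ee_rot: [-0.0, -0.001, 1.0, 0.0]
force: [0.0, -1.4, 0.1]
grip_width: 0.819
grip_force: 0.0
time_s: 9.05
eef_pos: [560.6, -28.7, 176.9]
ee_rot: [-0.003, -0.0, 1.0, 0.001]
force: [-0.6, 0.6, 0.5]
grip_width: 0.817
grip_force: 0.0
```

View pics/c5.png

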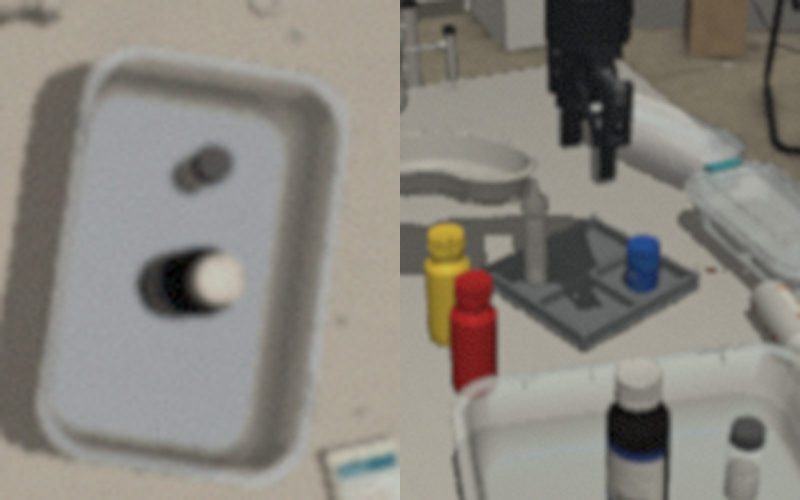

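The big bottle stands upright in the tray (215,280). The white bottle is no longer in the rack: a white cylinder lies at the crop's right edge (780,310). The big bottle's base passed at about 107 mm, below the white bottle's 125 mm top, so my transfer knocked it over. I'll locate it and mend this.

Run:
```python
from h import *
t=eyes.capture("top")[:,:,::-1];s=eyes.capture("side")[:,:,::-1]
cv2.imwrite("pics/t6.png",t)
a=cv2.resize(t[110:210,250:350],(400,400),interpolation=cv2.INTER_CUBIC)
b=cv2.resize(s[150:250,290:390],(400,400),interpolation=cv2.INTER_CUBIC)
cv2.imwrite("pics/c6.png",np.hstack([a,b]))
```

```text
(no output)
```

View pics/c6.png

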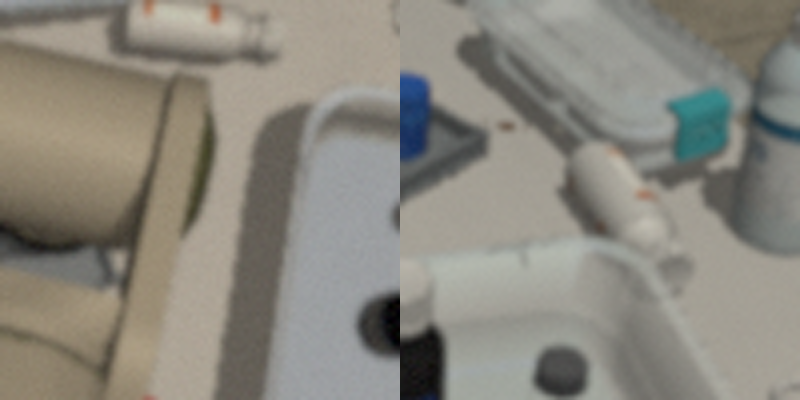

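The top crop shows the white bottle lying with its base end at about (128,28), shoulder at (235,38) and cap end at (280,42). That is clear of the teal-clipped box and behind the tray's corner. I'll compute its pose and grip it.

Run:
```python
from h import *
f=lambda u,v:(250+(u+.5)/4-.5,110+(v+.5)/4-.5)
g=lambda u,v:(290+(u-400+.5)/4-.5,150+(v+.5)/4-.5)
p=onz("top",[f(127,27),f(212,33),f(237,37),f(278,42)],21.5);print(p.round())
print(onz("side",[g(585,175),g(650,230),g(676,268)],21.5).round(), np.linalg.norm(p[3]-p[0]))
s=sense();print(s["joints"].round(2))
t=cv2.imread("pics/t6.png")[60:210,200:400];cv2.imwrite("pics/c7.png",cv2.resize(t,(800,600),interpolation=cv2.INTER_CUBIC))
```

```text
[[ 728.  -92.   22.]
 [ 722. -156.   22.]
 [ 718. -175.   22.]
 [ 714. -205.   22.]]
[[ 723. -100.   22.]
 [ 730. -167.   22.]
 [ 724. -206.   22.]] 114.5882097457387
[-0.26  0.45  1.47  0.    1.22 -1.83]
```

View pics/c7.png

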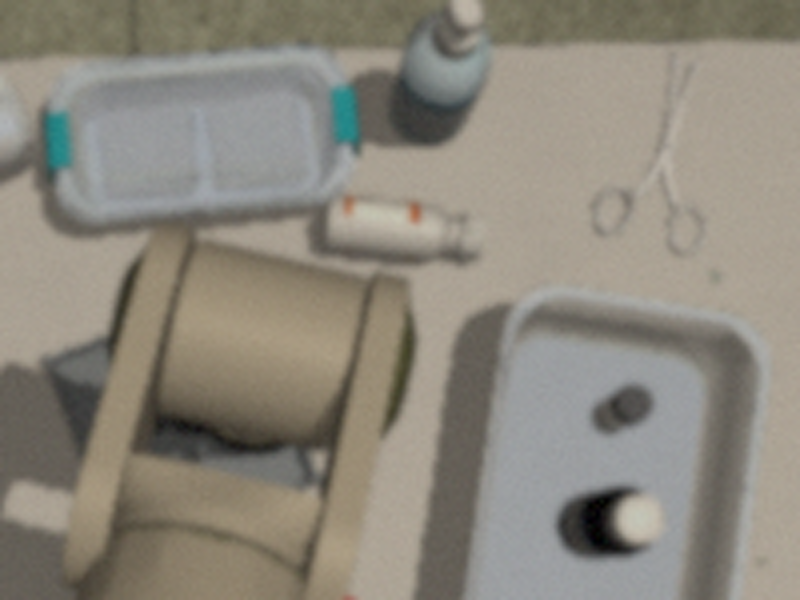

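```bash
python3 -m jog '[[0,0,-0.03,0,0,0,0.07],[0,0,-0.03,0,0,0,0.07],[-0.02,-0.017,0,0,0,0,0.07],[-0.02,-0.017,0,0,0,0,0.07],[-0.02,-0.017,0,0,0,0,0.07]]' >/dev/null
python3 -m jog '[[-0.02,-0.017,0,0,0,0,0.07],[-0.02,-0.017,0,0,0,0,0.07],[-0.02,-0.017,0,0,0,0,0.07],[-0.02,-0.017,0,0,0,0,0.07],[-0.02,-0.016,0,0,0,0,0.07]]'
python3 -m jog '[[0,0,0,0,0,0.139,0.07],[0,0,0,0,0,0.139,0.07],[0,0,0,0,0,0.139,0.07],[0,0,0,0,0,0.139,0.07],[0,0,0,0,0,0.139,0.07]]' >/dev/null
python3 -m jog '[[0,0,0,0,0,0.139,0.07],[0,0,0,0,0,0.139,0.07],[0,0,0,0,0,0.139,0.07],[0,0,0,0,0,0.139,0.07],[0,0,0,0,0,0.139,0.07]]' >/dev/null
python3 -m jog '[[0,0,0,0,0,0.139,0.07],[0,0,0,0,0,0.139,0.07],[0,0,0,0,0,0,0.07]]'
python3 -m jog '[[0,0,0,0,0.13,0,0.07],[0,0,0,0,0.13,0,0.07],[0,0,0,0,0.13,0,0.07],[0,0,0,0,0.13,0,0.07],[0,0,0,0,0,0,0.07]]'
python3 -c "
from h import *
s=sense();print(s['joints'].round(2))
from scipy.spatial.transform import Rotation as R
q=s['ee_rot'];print(R.from_quat(q[[1,2,3,0]]).as_matrix().round(3))"
```

```text
time_s: 10.25
eef_pos: [722.5, -165.4, 240.6]
ee_rot: [0.001, 0.0, 1.0, -0.0]
force: [0.8, -0.1, 0.2]
grip_width: 0.818
grip_force: 0.0
time_s: 11.55
eef_pos: [722.0, -164.6, 240.3]
ee_rot: [0.001, 0.741, 0.671, 0.0]
force: [0.3, 0.5, 0.6]
grip_width: 0.819
grip_force: 0.0
time_s: 12.05
eef_pos: [721.2, -167.4, 237.5]
ee_rot: [-0.174, 0.716, 0.649, 0.191]
force: [0.3, 0.6, -1.6]
grip_width: 0.823
grip_force: 0.0
[-0.54  0.95  0.54  0.49  1.86 -0.35]
[[ 0.085  0.995  0.048]
 [ 0.863 -0.098  0.496]
 [ 0.499 -0.001 -0.867]]
```

```bash
python3 -m jog '[[-0.015,0,0.026,0,0,0,0.07],[-0.015,0,0.026,0,0,0,0.07],[-0.015,0,0.026,0,0,0,0.07],[-0.015,0,0.026,0,0,0,0.07],[-0.015,0,0.026,0,0,0,0.07]]'
python3 -m jog '[[0,0,0,0,0,0,0.07]]'
python3 - <<'E'
from h import *
s=eyes.capture("side")[:,:,::-1];t=eyes.capture("top")[:,:,::-1]
a=cv2.resize(t[85:185,260:360],(400,400),interpolation=cv2.INTER_CUBIC)
b=cv2.resize(s[130:230,290:390],(400,400),interpolation=cv2.INTER_CUBIC)
cv2.imwrite("pics/c8.png",np.hstack([a,b]))
E
```

```text
time_s: 12.55
eef_pos: [722.1, -164.2, 89.0]
ee_rot: [-0.171, 0.714, 0.652, 0.189]
force: [-0.5, 0.3, -0.1]
grip_width: 0.822
grip_force: 0.0
time_s: 12.65
eef_pos: [720.6, -163.4, 85.4]
ee_rot: [-0.175, 0.715, 0.65, 0.188]
force: [-0.9, 0.1, 0.7]
grip_width: 0.822
grip_force: 0.0
```

View pics/c8.png

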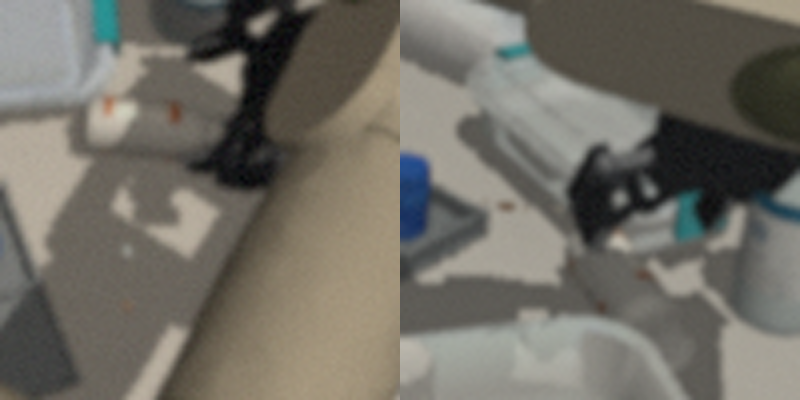

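The top crop shows the fingers at (205,45) and (210,160), straddling the bottle axis once parallax is allowed for. Continue down.

```bash
python3 -m jog '[[-0.0125,0,0.0217,0,0,0,0.07],[-0.0125,0,0.0217,0,0,0,0.07],[-0.005,0,0.0087,0,0,0,0.07],[0,0,0,0,0,0,0.07]]'
python3 -m jog '[[-0.002,0,0.0035,0,0,0,0.07],[-0.001,0,0.0017,0,0,0,0.07],[0,0,0,0,0,0,0.07]]'
```

```text
time_s: 13.15
eef_pos: [722.0, -164.9, 29.5]
ee_rot: [-0.173, 0.715, 0.65, 0.19]
force: [0.7, 0.0, -0.6]
grip_width: 0.824
grip_force: 0.0
time_s: 13.45
eef_pos: [722.1, -165.2, 23.8]
ee_rot: [-0.172, 0.716, 0.65, 0.19]
force: [-0.6, 0.3, 0.3]
grip_width: 0.822
grip_force: 0.0
```

```bash
python3 -m jog '[[-0.002,0,0.0035,0,0,0,0.07],[0,0,0,0,0,0,0.06],[0,0,0,0,0,0,0.05],[0,0,0,0,0,0,0.03],[0,0,0,0,0,0,0.03]]' 40
python3 -m jog '[[0,0,0,0,0,0,0.03],[0,0,0,0,0,0,0.03],[0,0,0,0,0,0,0.03]]'
python3 -m jog '[[0.005,0,-0.0087,0,0,0,0.03],[0.01,0,-0.0173,0,0,0,0.03],[0.015,0,-0.026,0,0,0,0.03],[0.015,0,-0.026,0,0,0,0.03],[0.015,0,-0.026,0,0,0,0.03]]'
python3 -m jog '[[0.015,0,-0.026,0,0,0,0.03],[0.015,0,-0.026,0,0,0,0.03],[0.015,0,-0.026,0,0,0,0.03],[0.01,0,-0.0173,0,0,0,0.03],[0,0,0,0,0,0,0.03]]'
```

```text
time_s: 13.95
eef_pos: [722.0, -165.3, 19.4]
ee_rot: [-0.172, 0.716, 0.649, 0.19]
force: [-0.7, -0.6, 1.4]
grip_width: 0.479
grip_force: 40.5
time_s: 14.25
eef_pos: [722.0, -165.2, 19.4]
ee_rot: [-0.172, 0.716, 0.649, 0.191]
force: [0.8, -1.5, 3.4]
grip_width: 0.481
grip_force: 40.7
time_s: 14.75
eef_pos: [721.7, -164.5, 141.8]
ee_rot: [-0.173, 0.716, 0.65, 0.19]
force: [-0.1, 0.4, -0.5]
grip_width: 0.477
grip_force: 42.2
time_s: 15.25
eef_pos: [722.3, -164.2, 254.1]
ee_rot: [-0.169, 0.715, 0.65, 0.192]
force: [1.0, 0.9, -1.2]
grip_width: 0.479
grip_force: 42.2
```

```bash
python3 -m jog '[[0,0,0,0,-0.13,0,0.03],[0,0,0,0,-0.13,0,0.03],[0,0,0,0,-0.13,0,0.03],[0,0,0,0,-0.13,0,0.03],[0,0,0,0,0,0,0.03]]' >/dev/null
python3 -m jog '[[0.0215,-0.0208,0,0,0,0,0.03],[0.0215,-0.0208,0,0,0,0,0.03],[0.0215,-0.0208,0,0,0,0,0.03],[0.0215,-0.0208,0,0,0,0,0.03],[0.0215,-0.0208,0,0,0,0,0.03]]' >/dev/null
python3 -m jog '[[0.0215,-0.0208,0,0,0,0,0.03],[0.0215,-0.0208,0,0,0,0,0.03],[0.0215,-0.0208,0,0,0,0,0.03],[0.0215,-0.0208,0,0,0,0,0.03],[0.0215,-0.0208,0,0,0,0,0.03]]' 
python3 -m jog '[[0.0215,-0.0208,0,0,0,0,0.03],[0.0215,-0.0208,0,0,0,0,0.03],[0.0215,-0.0208,0,0,0,0,0.03],[0,0,0,0,0,-0.12,0.03],[0,0,0,0,0,-0.14,0.03]]' >/dev/null
python3 -m jog '[[0,0,0,0,0,-0.14,0.03],[0,0,0,0,0,-0.14,0.03],[0,0,0,0,0,-0.14,0.03],[0,0,0,0,0,-0.14,0.03],[0,0,0,0,0,-0.14,0.03]]' >/dev/null
python3 -m jog '[[0,0,0,0,0,-0.14,0.03],[0,0,0,0,0,-0.14,0.03],[0,0,0,0,0,-0.14,0.03],[0,0,0,0,0,-0.14,0.03],[0,0,0,0,0,0,0.03]]' 
python3 -c "
from h import *
s=sense();print(s['joints'].round(2))
from scipy.spatial.transform import Rotation as R
q=s['ee_rot'];print(R.from_quat(q[[1,2,3,0]]).as_matrix().round(3))"
```

```text
time_s: 16.75
eef_pos: [534.6, 70.4, 248.6]
ee_rot: [-0.002, 0.741, 0.671, 0.001]
force: [0.5, 0.1, -1.0]
grip_width: 0.482
grip_force: 42.3
time_s: 18.25
eef_pos: [479.7, 139.8, 248.7]
ee_rot: [-0.001, 0.074, 0.997, 0.001]
force: [-1.1, -0.1, -1.7]
grip_width: 0.48
grip_force: 42.3
[ 0.05  0.25  1.56  0.    1.33 -1.38]
[[-0.989  0.148 -0.002]
 [ 0.148  0.989  0.003]
 [ 0.003  0.002 -1.   ]]
```

```bash
python3 -m jog '[[0,0,0,0,-0.131,0,0.03],[0,0,0,0,-0.131,0,0.03],[0,0,0,0,-0.131,0,0.03],[0,0,0,0,-0.131,0,0.03],[0,0,0,0,-0.131,0,0.03]]' >/dev/null
python3 -m jog '[[0,0,0,0,-0.131,0,0.03],[0,0,0,0,-0.131,0,0.03],[0,0,0,0,-0.134,0,0.03],[0,0,0,0,0,0,0.03],[0,0,0,0,0,0,0.03]]'
python3 - <<'E'
from h import *
s=sense();print(s['joints'].round(2))
from scipy.spatial.transform import Rotation as R
q=s['ee_rot'];print(R.from_quat(q[[1,2,3,0]]).as_matrix().round(3))
s=eyes.capture("side")[:,:,::-1];t=eyes.capture("top")[:,:,::-1]
a=cv2.resize(t[110:210,160:260],(400,400),interpolation=cv2.INTER_CUBIC)
b=cv2.resize(s[70:200,160:290],(400,400),interpolation=cv2.INTER_CUBIC)
cv2.imwrite("pics/c9.png",np.hstack([a,b]))
E
```

```text
time_s: 19.25
eef_pos: [481.4, 131.3, 254.2]
ee_rot: [0.429, 0.076, 0.899, -0.045]
force: [0.9, 0.3, -1.5]
grip_width: 0.477
grip_force: 42.3
[ 0.16 -0.02  2.11 -0.98  0.33 -0.4 ]
[[-0.62   0.175  0.764]
 [ 0.099  0.984 -0.145]
 [-0.778 -0.015 -0.628]]
```

View pics/c9.png

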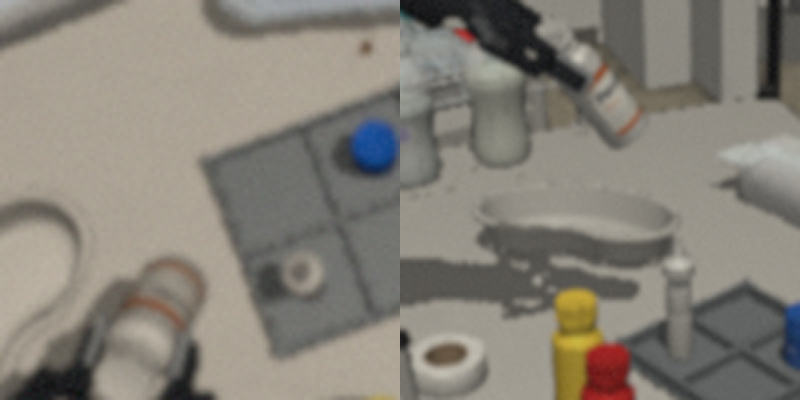

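The bottle is not where I expected. In the side crop its base is at (630,130) and its cap at (570,45); in the top crop its base is at (170,270). It seems to have pivoted between the pads, so I'll triangulate its axis.

Run:
```python
from h import *
f=lambda u,v:(160+(u+.5)/4-.5,110+(v+.5)/4-.5)
g=lambda u,v:(160+(u-400+.5)/3.077-.5,70+(v+.5)/3.077-.5)
def tri(a,b):
    o1,d1=ray("top",[a]);o2,d2=ray("side",[b]);d1=d1[0];d2=d2[0]
    t=np.linalg.lstsq(np.c_[d1,-d2],o2-o1,rcond=None)[0];p,q=o1+t[0]*d1,o2+t[1]*d2;return (p+q)/2,np.linalg.norm(p-q)
print("base",tri(f(170,275),g(630,132)));print("shoulder",tri(f(130,362),g(585,65)))
print(proj("side",[sense()["eef_pos"]]),proj("top",[sense()["eef_pos"]]))
```

```text
base (array([526.44171449, 125.42059896, 193.74792903]), np.float64(2.8362574679194603))
shoulder (array([480.91310299, 136.91280432, 256.81288693]), np.float64(20.704726908242936))
[[216.72605287  92.48610984]] [[195.7788838  195.48133608]]
```

The base lies nearly along the fingers: friction let the bottle swing to hang. Bringing the tool back to about 13° tilt should make it upright, and then I can place it straight in the tray.

```bash
python3 -m jog '[[0,0,0,0,0.11,0,0.03],[0,0,0,0,0.13,0,0.03],[0,0,0,0,0.13,0,0.03],[0,0,0,0,0.13,0,0.03],[0,0,0,0,0.13,0,0.03]]' >/dev/null
python3 -m jog '[[0,0,0,0,0.04,0,0.03],[0,0,0,0,0,0,0.03],[0,0,0,0,0,0,0.03]]'
python3 - <<'E'
from h import *
s=sense();print(s['joints'].round(2))
from scipy.spatial.transform import Rotation as R
q=s['ee_rot'];print(R.from_quat(q[[1,2,3,0]]).as_matrix().round(3))
s=eyes.capture("side")[:,:,::-1];t=eyes.capture("top")[:,:,::-1]
a=cv2.resize(t[110:210,160:260],(400,400),interpolation=cv2.INTER_CUBIC)
b=cv2.resize(s[70:200,160:290],(400,400),interpolation=cv2.INTER_CUBIC)
cv2.imwrite("pics/c10.png",np.hstack([a,b]))
E
```

```text
time_s: 20.15
eef_pos: [482.3, 127.1, 254.6]
ee_rot: [0.155, 0.092, 0.983, -0.028]
force: [-0.0, -0.0, -0.9]
grip_width: 0.481
grip_force: 42.3
[ 0.08  0.11  1.75 -0.13  0.99 -1.25]
[[-0.935  0.189  0.3  ]
 [ 0.171  0.982 -0.084]
 [-0.311 -0.027 -0.95 ]]
```

View pics/c10.png

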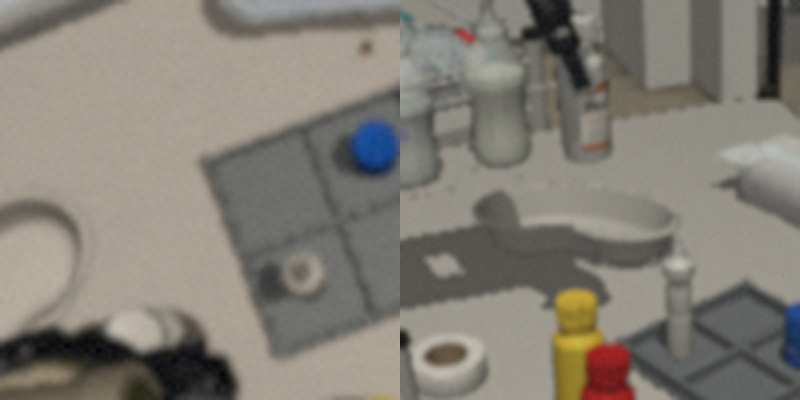

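The bottle now looks almost vertical: side crop base (587,150), cap (593,57). I'll check this against a projected vertical.

Run:
```python
from h import *
for x in(480,495):print(proj("side",[[x,129,180],[x,129,299]])) 
g=lambda u,v:(160+(u-400+.5)/3.077-.5,70+(v+.5)/3.077-.5)
print(g(587,152),g(593,55))
# side rays met with plane y=129
o,d=ray("side",[g(587,152),g(593,55)]);print(o+d*((129-o[1])/d[:,1])[:,None])
```

```text
[[218.30342225 119.55794378]
 [215.14935045  75.92454017]]
[[223.65508849 118.63386671]
 [220.87473314  75.1389937 ]]
(220.43597660058498, 119.06126096847578) (222.3859278518037, 87.53704907377315)
[[485.98660581 129.         180.36927635]
 [496.91779224 129.         266.32833412]]
```

```bash
python3 -m jog '[[0,0,0,0,-0.1,0,0.03],[-0.0006,-0.01,0.0004,0,0,0,0.03],[-0.0006,-0.02,0.0004,0,0,0,0.03],[-0.0006,-0.03,0.0004,0,0,0,0.03],[-0.0006,-0.03,0.0004,0,0,0,0.03]]' >/dev/null
python3 -m jog '[[-0.0006,-0.03,0.0004,0,0,0,0.03],[-0.0006,-0.03,0.0004,0,0,0,0.03],[-0.0006,-0.03,0.0004,0,0,0,0.03],[-0.0006,-0.03,0.0004,0,0,0,0.03],[-0.0006,-0.03,0.0004,0,0,0,0.03]]' >/dev/null
python3 -m jog '[[-0.0006,-0.03,0.0004,0,0,0,0.03],[-0.0006,-0.03,0.0004,0,0,0,0.03],[-0.0006,-0.03,0.0004,0,0,0,0.03],[-0.0006,-0.03,0.0004,0,0,0,0.03],[-0.0006,-0.025,0.0004,0,0,0,0.03]]' >/dev/null
python3 -m jog '[[-0.0006,-0.02,0.0004,0,0,0,0.03],[-0.0006,-0.01,0.0004,0,0,0,0.03],[0,0,0,0,0,0,0.03],[0,0,0,0,0,0,0.03]]'
python3 - <<'E'
from h import *
s=sense();print(s['joints'].round(2))
from scipy.spatial.transform import Rotation as R
q=s['ee_rot'];print(R.from_quat(q[[1,2,3,0]]).as_matrix().round(3))
s=eyes.capture("side")[:,:,::-1]
b=cv2.resize(s[130:330,190:390],(600,600),interpolation=cv2.INTER_CUBIC)
cv2.imwrite("pics/c11.png",b)
E
```

```text
time_s: 22.15
eef_pos: [415.1, -281.8, 264.5]
ee_rot: [0.204, 0.09, 0.974, -0.033]
force: [0.2, -0.1, -0.9]
grip_width: 0.481
grip_force: 42.3
[-0.97  0.05  1.81  0.32  0.98 -2.49]
[[-0.9    0.189  0.392]
 [ 0.162  0.982 -0.101]
 [-0.404 -0.028 -0.914]]
```

View pics/c11.png

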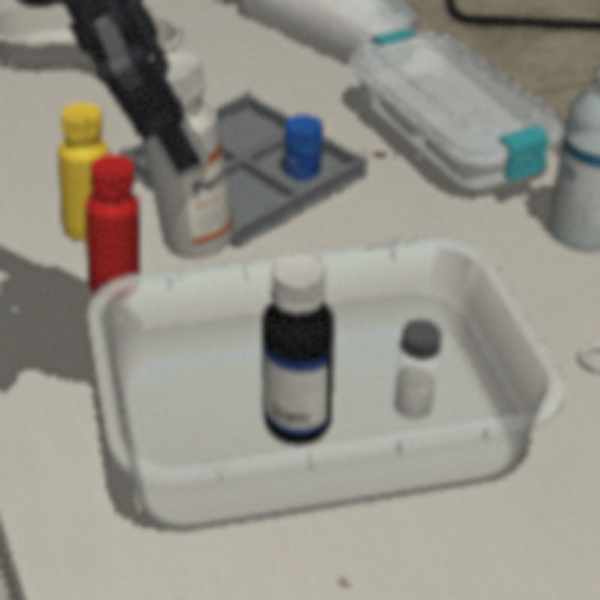

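The side crop shows the white bottle hanging at base (200,245), cap (187,70), over the near-left end of the tray. The big bottle (298,350) and vial (415,370) stand upright. I'll check the lean numerically.

Run:
```python
from h import *
p=[(190+(200+.5)/3-.5,130+(243+.5)/3-.5),(190+(187+.5)/3-.5,130+(70+.5)/3-.5)]
o,d=ray("side",p);P=o+d*((-278-o[1])/d[:,1])[:,None];print(P.round(1))
```

```text
[[ 429.  -278.   180.1]
 [ 422.9 -278.   302.4]]
```

```bash
python3 -m jog '[[0.010,0.0005,0.0206,0,0,0,0.03],[0.010,0.0005,0.0206,0,0,0,0.03],[0.010,0.0005,0.0206,0,0,0,0.03],[0.010,0.0005,0.0206,0,0,0,0.03],[0.010,0.0005,0.0206,0,0,0,0.03]]'
python3 -m jog '[[0.010,0.0005,0.0206,0,0,0,0.03],[0.008,0.0005,0.0183,0,0,0,0.03],[0,0,0,0,0,0,0.03]]'
python3 -m jog '[[0.002,0,0.0046,0,0,0,0.03],[0,0,0,0,0,0,0.03]]'
python3 -m jog '[[0.002,0,0.0046,0,0,0,0.03],[0,0,0,0,0,0,0.03]]'
```

```text
time_s: 22.7
eef_pos: [411.1, -281.6, 149.5]
ee_rot: [0.205, 0.089, 0.974, -0.033]
force: [0.3, 0.2, -1.1]
grip_width: 0.48
grip_force: 42.3
time_s: 23.0
eef_pos: [409.6, -280.9, 105.3]
ee_rot: [0.203, 0.09, 0.975, -0.032]
force: [-0.2, 0.3, -0.1]
grip_width: 0.473
grip_force: 42.3
time_s: 23.2
eef_pos: [410.4, -282.7, 102.8]
ee_rot: [0.205, 0.09, 0.974, -0.034]
force: [0.5, -0.0, -0.6]
grip_width: 0.479
grip_force: 42.3
time_s: 23.4
eef_pos: [410.1, -282.9, 97.2]
ee_rot: [0.204, 0.09, 0.974, -0.033]
force: [-0.2, -0.9, -1.1]
grip_width: 0.477
grip_force: 42.3
```

```bash
python3 -m jog '[[0.002,0,0.0046,0,0,0,0.03],[0,0,0,0,0,0,0.03]]'
python3 -m jog '[[0.0012,0,0.0027,0,0,0,0.03],[0,0,0,0,0,0,0.03]]'
python3 -m jog '[[0.0008,0,0.0018,0,0,0,0.03],[0,0,0,0,0,0,0.03]]'
```

```text
time_s: 23.6
eef_pos: [410.0, -283.0, 91.7]
ee_rot: [0.204, 0.09, 0.974, -0.033]
force: [-0.0, -0.3, -1.3]
grip_width: 0.482
grip_force: 42.3
time_s: 23.8
eef_pos: [410.0, -283.1, 88.9]
ee_rot: [0.204, 0.09, 0.974, -0.033]
force: [-0.3, 0.0, -0.5]
grip_width: 0.481
grip_force: 42.3
time_s: 24.0
eef_pos: [410.0, -283.2, 87.1]
ee_rot: [0.204, 0.09, 0.974, -0.033]
force: [-0.1, -0.5, -1.5]
grip_width: 0.481
grip_force: 42.3
```

Run:
```python
from h import *
s=eyes.capture("side")[:,:,::-1];cv2.imwrite("pics/s12.png",s)
# white bottle bottom/top by brightness along columns near its expected projection
for z in(2,121):print(proj("side",[[421,-278,z]]))
print(sense()["force"])
```

```text
[[253.86233966 278.80126426]]
[[252.84780295 236.01347337]]
[-0.12261391 -0.05473919 -0.94632659]
```

```bash
python3 -m jog '[[0.0008,0,0.0018,0,0,0,0.03],[0,0,0,0,0,0,0.03]]'
python3 -m jog '[[0.0008,0,0.0018,0,0,0,0.03],[0,0,0,0,0,0,0.03]]'
python3 -m jog '[[0.0008,0,0.0018,0,0,0,0.03],[0,0,0,0,0,0,0.03]]'
python3 -m jog '[[0.0008,0,0.0018,0,0,0,0.03],[0,0,0,0,0,0,0.03]]'
```

```text
time_s: 24.25
eef_pos: [410.0, -283.2, 85.1]
ee_rot: [0.204, 0.09, 0.974, -0.033]
force: [0.4, 0.4, -1.9]
grip_width: 0.481
grip_force: 42.3
time_s: 24.45
eef_pos: [410.0, -283.3, 83.1]
ee_rot: [0.204, 0.09, 0.974, -0.033]
force: [-0.3, 0.8, -1.7]
grip_width: 0.48
grip_force: 42.3
time_s: 24.65
eef_pos: [410.0, -283.3, 81.1]
ee_rot: [0.204, 0.09, 0.974, -0.033]
force: [-0.2, -0.5, -0.9]
grip_width: 0.482
grip_force: 42.3
time_s: 24.85
eef_pos: [409.9, -283.4, 79.2]
ee_rot: [0.204, 0.09, 0.974, -0.033]
force: [0.1, 0.2, -1.0]
grip_width: 0.48
grip_force: 42.3
```

```bash
python3 -m jog '[[0.0008,0,0.0018,0,0,0,0.03],[0,0,0,0,0,0,0.03]]'
python3 -m jog '[[0.0008,0,0.0018,0,0,0,0.03],[0,0,0,0,0,0,0.03]]'
python3 -m jog '[[0.0008,0,0.0018,0,0,0,0.03],[0,0,0,0,0,0,0.03]]'
python3 - <<'E'
from h import *
s=eyes.capture("side")
# dump brightness-saturation profile down the bottle column
hsv=cv2.cvtColor(s,cv2.COLOR_RGB2HSV)
for c in (247,254,261): print(c,s[225:296:2,c].astype(int).mean(1).astype(int).tolist())
E
```

```text
time_s: 25.05
eef_pos: [409.9, -283.4, 77.2]
ee_rot: [0.204, 0.09, 0.974, -0.033]
force: [-0.2, -0.2, -0.8]
grip_width: 0.483
grip_force: 42.3
time_s: 25.25
eef_pos: [410.7, -283.9, 76.4]
ee_rot: [0.205, 0.09, 0.974, -0.034]
force: [0.3, 2.7, 8.8]
grip_width: 0.483
grip_force: 43.0
time_s: 25.45
eef_pos: [411.5, -285.0, 75.8]
ee_rot: [0.207, 0.09, 0.974, -0.035]
force: [1.5, 3.3, 18.0]
grip_width: 0.478
grip_force: 43.2
247 [171, 179, 176, 171, 160, 179, 179, 162, 122, 103, 102, 74, 40, 37, 30, 29, 31, 31, 30, 26, 45, 78, 99, 105, 104, 100, 99, 98, 96, 94, 129, 164, 169, 161, 158, 158]
254 [181, 178, 174, 169, 167, 167, 173, 168, 163, 154, 138, 139, 139, 122, 150, 169, 147, 116, 103, 77, 43, 34, 87, 108, 99, 126, 148, 153, 146, 144, 147, 161, 154, 157, 157, 159]
261 [179, 176, 171, 168, 164, 160, 149, 151, 155, 159, 163, 167, 167, 161, 147, 129, 115, 110, 99, 83, 107, 126, 109, 118, 132, 135, 133, 129, 124, 121, 153, 151, 160, 158, 159, 159]
```

```bash
python3 -m jog '[[-0.0004,0,-0.001,0,0,0,0.03],[0,0,0,0,0,0,0.045],[0,0,0,0,0,0,0.055],[0,0,0,0,0,0,0.055],[0,0,0,0,0,0,0.058]]'
python3 -m jog '[[0,0,-0.015,0,0,0,0.058],[0,0,-0.025,0,0,0,0.058],[0,0,-0.03,0,0,0,0.058],[0,0,-0.03,0,0,0,0.058],[0,0,-0.03,0,0,0,0.058]]'
python3 -m jog '[[-0.01,0,-0.0225,0.0,0,0,0.07],[-0.01,0,-0.0225,0,0,0,0.07],[-0.01,0,-0.0225,0,0,0,0.07],[0,0,0,0,0,0,0.07]]'
python3 - <<'E'
from h import *
s=eyes.capture("side")[:,:,::-1];t=eyes.capture("top")[:,:,::-1]
a=cv2.resize(t[120:245,305:405],(400,500),interpolation=cv2.INTER_CUBIC)
b=cv2.resize(s[190:315,200:300],(400,500),interpolation=cv2.INTER_CUBIC)
cv2.imwrite("pics/c13.png",np.hstack([a,b]))
# white cap at z=121: brightest low-sat blob in tray left half
for n,T in(("top",t),("side",s)):
    m=(T.min(2)>185).astype(np.uint8)
    k,l,st,ce=cv2.connectedComponentsWithStats(m)
    print(n,[(st[i].tolist(),ce[i].round(1).tolist()) for i in range(1,k) if st[i][4]>15 and (300<ce[i][0]<400 if n=="top" else 220<ce[i][0]<330) and 110<ce[i][1]<320])
print(proj("top",[[421,-280,121],[497,-284,145]]),proj("side",[[421,-280,121],[421,-280,2],[497,-284,145]]))
E
```

```text
time_s: 26.0
eef_pos: [409.8, -283.5, 74.3]
ee_rot: [0.204, 0.09, 0.974, -0.033]
force: [0.1, -0.0, 0.3]
grip_width: 0.681
grip_force: 0.0
time_s: 26.5
eef_pos: [358.3, -270.0, 194.3]
ee_rot: [0.204, 0.09, 0.974, -0.033]
force: [-0.7, -0.9, 0.6]
grip_width: 0.679
grip_force: 0.0
time_s: 26.9
eef_pos: [360.0, -269.2, 270.1]
ee_rot: [0.206, 0.09, 0.974, -0.036]
force: [0.7, -0.8, 0.2]
grip_width: 0.82
grip_force: 0.0
top []
side [([274, 117, 39, 16, 96], [290.7, 123.0])]
[[357.59521934 216.84639762]
 [360.2812811  187.90258784]] [[253.22487037 236.66181198]
 [254.20952607 279.47399201]
 [290.56423376 218.48287352]]
```

```bash
python3 -m jog '[[0,0,0,0,0.14,0,0.07],[0,0,0,0,0.14,0,0.07],[0,0,0,0,0.137,0,0.07],[0,0,0,0,0,0,0.07]]' >/dev/null
python3 -m jog '[[-0.0172,0.0238,0,0,0,0,0.07],[-0.0172,0.0238,0,0,0,0,0.07],[-0.0172,0.0238,0,0,0,0,0.07],[-0.0172,0.0238,0,0,0,0,0.07],[-0.0172,0.0238,0,0,0,0,0.07]]' >/dev/null
python3 -m jog '[[-0.0172,0.0238,0,0,0,0,0.07],[-0.0172,0.0238,0,0,0,0,0.07],[-0.0172,0.0238,0,0,0,0,0.07],[-0.0172,0.0238,0,0,0,0,0.07],[-0.0172,0.0238,0,0,0,0,0.07]]' >/dev/null
python3 -m jog '[[-0.0172,0.0238,0,0,0,0,0.07],[-0.0172,0.0238,0,0,0,0,0.07],[-0.0172,0.0238,0,0,0,0,0.07],[0,0,0,0,0,0,0.07],[0,0,0,0,0,0,0.07]]'
python3 - <<'E'
from h import *
s=sense()
from scipy.spatial.transform import Rotation as R
q=s['ee_rot'];print(R.from_quat(q[[1,2,3,0]]).as_matrix().round(3))
s=eyes.capture("side")[:,:,::-1];t=eyes.capture("top")[:,:,::-1]
cv2.imwrite("pics/t14.png",t);cv2.imwrite("pics/s14.png",s)
a=cv2.absdiff(t,cv2.imread("pics/top0.png")).max(2)[120:245,305:405]
k,l,st,ce=cv2.connectedComponentsWithStats((a>18).astype(np.uint8));print("top",[(st[i].tolist()) for i in range(1,k) if st[i][4]>15])
a=cv2.absdiff(s,cv2.imread("pics/side0.png")).max(2)[190:315,200:400]
k,l,st,ce=cv2.connectedComponentsWithStats((a>18).astype(np.uint8));print("side",[(st[i].tolist()) for i in range(1,k) if st[i][4]>15])
m=cv2.inRange(cv2.cvtColor(t,cv2.COLOR_BGR2HSV),(105,120,60),(130,255,255));k,l,st,ce=cv2.connectedComponentsWithStats(m);print([(st[i].tolist(),ce[i].round(1)) for i in range(1,k) if st[i][4]>15])
E
```

```text
time_s: 28.9
eef_pos: [637.2, -7.2, 257.3]
ee_rot: [-0.002, 0.095, 0.995, -0.013]
force: [-0.5, 0.2, 0.1]
grip_width: 0.82
grip_force: 0.0
[[-0.982  0.188 -0.007]
 [ 0.188  0.982 -0.026]
 [ 0.002 -0.027 -1.   ]]
top [[34, 61, 28, 19, 411], [38, 90, 23, 16, 279]]
side [[59, 0, 13, 10, 91], [77, 31, 25, 58, 1194], [44, 45, 16, 9, 100], [43, 54, 19, 11, 161], [49, 65, 11, 5, 39], [42, 65, 24, 31, 499]]
[]
```

The white bottle's blobs match an upright bottle: the side blob is 51 px tall at columns 242–266, and the top blob is at (354,218). Both bottles stand in the tray, so now the jar.

```bash
python3 -m jog '[[0.002,0.002,0.02,-0.027,0,0,0.058],[0,0,0.04,0,0,0,0.058],[0,0,0.04,0,0,0,0.058],[0,0,0.04,0,0,0,0.058],[0,0,0.03,0,0,0,0.058]]'
python3 -m jog '[[0,0,0.025,0,0,0,0.058],[0,0,0.015,0,0,0,0.058],[0,0,0.01,0,0,0,0.058],[0,0,0,0,0,0,0.058]]'
python3 - <<'E'
from h import *
s=eyes.capture("side")[:,:,::-1]
m=cv2.inRange(cv2.cvtColor(s,cv2.COLOR_BGR2HSV),(105,120,50),(130,255,255));k,l,st,ce=cv2.connectedComponentsWithStats(m);print([(st[i].tolist(),ce[i].round(1)) for i in range(1,k) if st[i][4]>15])
print(proj("side",[[635,-5,59],[635,-5,6],[635,-5,33]]))
E
```

```text
time_s: 29.5
eef_pos: [634.4, -6.2, 86.2]
ee_rot: [-0.001, 0.096, 0.995, -0.0]
force: [0.5, -0.2, -0.2]
grip_width: 0.679
grip_force: 0.0
time_s: 29.9
eef_pos: [635.3, -5.7, 37.9]
ee_rot: [-0.001, 0.095, 0.995, -0.0]
force: [-0.1, -0.5, 0.2]
grip_width: 0.68
grip_force: 0.0
[([315, 3, 6, 18, 88], array([317.5,  12.1])), ([426, 11, 30, 7, 112], array([441.2,  14.2])), ([285, 168, 10, 22, 98], array([287.8, 178.5])), ([280, 248, 19, 5, 38], array([289. , 250.4]))]
[[290.69033793 170.57389113]
 [289.97945267 186.71114774]
 [290.33706485 178.6032836 ]]
```

Jar straddled; close and lift.

```bash
python3 -m jog '[[0,0,0,0,0,0,0.045],[0,0,0,0,0,0,0.02],[0,0,0,0,0,0,0.02],[0,0,0,0,0,0,0.02],[0,0,0,0,0,0,0.02]]' 40
python3 -m jog '[[0,0,0,0,0,0,0.02],[0,0,-0.01,0,0,0,0.02],[0,0,-0.03,0,0,0,0.02],[0,0,-0.04,0,0,0,0.02],[0,0,-0.04,0,0,0,0.02]]'
python3 -m jog '[[0,0,-0.04,0,0,0,0.02],[0,0,-0.04,0,0,0,0.02],[0,0,-0.01,0,0,0,0.02],[0,0,0,0,0,0,0.02]]'
```

```text
time_s: 30.45
eef_pos: [636.4, -5.5, 39.7]
ee_rot: [0.001, 0.095, 0.995, -0.001]
force: [-0.6, -1.0, 6.8]
grip_width: 0.405
grip_force: 39.7
time_s: 30.95
eef_pos: [635.4, -5.2, 160.1]
ee_rot: [-0.001, 0.095, 0.995, -0.0]
force: [-0.0, 0.0, -0.4]
grip_width: 0.401
grip_force: 40.0
time_s: 31.35
eef_pos: [636.2, -5.2, 250.1]
ee_rot: [0.001, 0.095, 0.995, -0.001]
force: [-0.3, 0.4, -1.7]
grip_width: 0.4
grip_force: 40.0
```

Run:
```python
from h import *
t=cv2.imread("pics/top0.png");g=cv2.GaussianBlur(cv2.cvtColor(t,cv2.COLOR_BGR2GRAY),(3,3),0)
u=np.array([np.cos(np.radians(149)),np.sin(np.radians(149))]);v=np.array([-u[1],u[0]])
c=np.array([508,298.])
# intensity across short axis (dir v) at several long offsets, on plane z=8
for a in(-60,-30,0,30,60):
    q=[np.r_[c+a*u+b*v,8] for b in range(-70,75,5)]
    p=proj("top",q);print(a,cv2.remap(g,np.float32(p[:,0]),np.float32(p[:,1]),1).ravel().tolist())
q=[np.r_[c+b*u,8] for b in range(-120,125,5)];p=proj("top",q);print("long",cv2.remap(g,np.float32(p[:,0]),np.float32(p[:,1]),1).ravel().tolist())
print(v)
```

```text
-60 [154, 153, 150, 135, 112, 101, 104, 118, 141, 158, 164, 163, 163, 163, 163, 163, 165, 166, 168, 167, 166, 159, 142, 136, 144, 152, 156, 156, 155]
-30 [147, 137, 116, 104, 105, 117, 144, 164, 166, 164, 163, 163, 163, 164, 166, 165, 166, 166, 162, 149, 132, 134, 143, 146, 151, 155, 156, 155, 155]
0 [150, 129, 108, 104, 111, 132, 160, 170, 165, 161, 162, 162, 163, 164, 165, 165, 165, 162, 151, 141, 145, 145, 151, 155, 155, 155, 155, 155, 156]
30 [149, 137, 115, 105, 106, 116, 143, 170, 173, 166, 162, 161, 163, 164, 164, 165, 165, 166, 165, 158, 149, 150, 151, 148, 152, 154, 154, 155, 156]
60 [153, 153, 153, 142, 117, 106, 105, 112, 134, 163, 174, 168, 163, 162, 162, 163, 164, 165, 164, 157, 139, 130, 136, 145, 152, 153, 152, 154, 155]
long [147, 136, 108, 94, 111, 138, 156, 161, 163, 162, 163, 163, 163, 164, 164, 164, 163, 165, 166, 166, 165, 165, 165, 165, 165, 165, 164, 165, 165, 164, 164, 164, 163, 164, 163, 163, 162, 161, 161, 159, 144, 119, 98, 96, 117, 140, 146, 151, 152]
[-0.51503807 -0.8571673 ]
```

```bash
python3 -m jog '[[0.0136,0.0217,0,0,0,0,0.02],[0.0136,0.0217,0,0,0,0,0.02],[0.0136,0.0217,0,0,0,0,0.02],[0.0136,0.0217,0,0,0,0,0.02],[0.0136,0.0217,0,0,0,0,0.02]]' >/dev/null
python3 -m jog '[[0.0136,0.0217,0,0,0,0,0.02],[0.0136,0.0217,0,0,0,0,0.02],[0.0136,0.0217,0,0,0,0,0.02],[0.0136,0.0217,0,0,0,0,0.02],[0.0136,0.0217,0,0,0,0,0.02]]' >/dev/null
python3 -m jog '[[0.0136,0.0217,0,0,0,0,0.02],[0.0136,0.0217,0,0,0,0,0.02],[0.0136,0.0217,0,0,0,0,0.02],[0,0,0,0,0,-0.12,0.02],[0,0,0,0,0,-0.14,0.02]]' >/dev/null
python3 -m jog '[[0,0,0,0,0,-0.14,0.02],[0,0,0,0,0,-0.14,0.02],[0,0,0,0,0,-0.14,0.02],[0,0,0,0,0,-0.14,0.02],[0,0,0,0,0,-0.14,0.02]]' >/dev/null
python3 -m jog '[[0,0,0,0,0,-0.14,0.02],[0,0,0,0,0,-0.12,0.02],[0,0,0.03,0,0,0,0.02],[0,0,0.04,0,0,0,0.02],[0,0,0,0,0,0,0.02]]' 
python3 -c "
from h import *
s=sense();print(s['joints'].round(2))
from scipy.spatial.transform import Rotation as R
q=s['ee_rot'];print(R.from_quat(q[[1,2,3,0]]).as_matrix().round(3))"
```

```text
time_s: 33.85
eef_pos: [512.6, 304.1, 171.6]
ee_rot: [-0.007, -0.492, 0.87, 0.001]
force: [0.4, -0.1, -1.8]
grip_width: 0.401
grip_force: 40.2
[ 0.34  0.53  1.36 -0.    1.26 -2.26]
[[-0.515 -0.857 -0.013]
 [-0.857  0.515 -0.005]
 [ 0.011  0.009 -1.   ]]
```

```bash
python3 -m jog '[[-0.003,-0.0015,0.03,0,0,0,0.02],[0,0,0.04,0,0,0,0.02],[0,0,0.04,0,0,0,0.02],[0,0,0.015,0,0,0,0.02],[0,0,0,0,0,0,0.02]]'
python3 -m jog '[[0,0,0.003,0,0,0,0.02],[0,0,0.003,0,0,0,0.02],[0,0,0,0,0,0,0.02]]'
python3 -m jog '[[0,0,0.002,0,0,0,0.02],[0,0,0,0,0,0,0.02]]'
```

```text
time_s: 34.35
eef_pos: [517.8, 306.7, 52.2]
ee_rot: [-0.002, -0.492, 0.87, 0.0]
force: [-0.5, -0.1, 0.1]
grip_width: 0.403
grip_force: 40.2
time_s: 34.65
eef_pos: [518.8, 307.1, 48.2]
ee_rot: [0.0, -0.492, 0.87, -0.0]
force: [-0.1, -0.2, -0.9]
grip_width: 0.4
grip_force: 40.2
time_s: 34.85
eef_pos: [518.4, 306.9, 45.4]
ee_rot: [-0.001, -0.492, 0.87, -0.0]
force: [-0.2, 1.2, -2.4]
grip_width: 0.404
grip_force: 40.2
```

```bash
python3 -m jog '[[0,0,0.002,0,0,0,0.02],[0,0,0,0,0,0,0.02]]'
python3 -m jog '[[0,0,0.0015,0,0,0,0.02],[0,0,0,0,0,0,0.02]]'
python3 -m jog '[[0,0,0.0015,0,0,0,0.02],[0,0,0,0,0,0,0.02]]'
```

```text
time_s: 35.05
eef_pos: [518.2, 306.8, 43.0]
ee_rot: [-0.001, -0.492, 0.87, -0.0]
force: [-0.2, 0.4, -0.8]
grip_width: 0.4
grip_force: 40.2
time_s: 35.25
eef_pos: [518.2, 306.8, 41.5]
ee_rot: [-0.001, -0.492, 0.87, -0.0]
force: [-0.5, 0.6, -0.7]
grip_width: 0.405
grip_force: 40.2
time_s: 35.45
eef_pos: [518.2, 306.8, 39.9]
ee_rot: [-0.001, -0.492, 0.87, -0.0]
force: [-0.9, 0.8, -0.2]
grip_width: 0.398
grip_force: 40.2
```

```bash
python3 -m jog '[[0,0,0.0015,0,0,0,0.02],[0,0,0,0,0,0,0.02]]'
python3 -m jog '[[0,0,0.001,0,0,0,0.02],[0,0,0,0,0,0,0.02]]'
```

```text
time_s: 35.65
eef_pos: [518.2, 306.8, 38.4]
ee_rot: [-0.001, -0.492, 0.87, -0.0]
force: [-0.4, 0.6, -0.5]
grip_width: 0.401
grip_force: 40.2
time_s: 35.85
eef_pos: [518.4, 306.9, 38.1]
ee_rot: [-0.0, -0.492, 0.87, -0.0]
force: [-2.5, -0.2, 3.1]
grip_width: 0.404
grip_force: 40.6
```

```bash
python3 -m jog '[[0,0,0,0,0,0,0.04],[0,0,0,0,0,0,0.052],[0,0,0,0,0,0,0.052],[0,0,-0.01,0,0,0,0.052],[0,0,-0.03,0,0,0,0.052]]'
python3 -m jog '[[0,0,-0.04,0,0,0,0.07],[0,0,-0.04,0,0,0,0.07],[0,0,-0.04,0,0,0,0.07],[0,0,-0.04,0,0,0,0.07],[0,0,-0.04,0,0,0,0.07]]' >/dev/null
python3 -m jog '[[0,0,0,0,0,0.13,0.07],[0,0,0,0,0,0.13,0.07],[0,0,0,0,0,0.13,0.07],[0,0,0,0,0,0.13,0.07],[0,0,0,0,0,0.13,0.07]]' >/dev/null
python3 -m jog '[[0,0,0,0,0,0.13,0.07],[0,0,0,0,0,0.13,0.07],[0,0,0,0,0,0.12,0.07],[0,0,0,0,0,0,0.07]]'
python3 -m jog '[[0.0014,-0.02,0,0,0,0,0.07],[0.0014,-0.0394,0,0,0,0,0.07],[0.0014,-0.0394,0,0,0,0,0.07],[0.0014,-0.0394,0,0,0,0,0.07],[0.0014,-0.0394,0,0,0,0,0.07]]' >/dev/null
python3 -m jog '[[0.0014,-0.0394,0,0,0,0,0.07],[0.0014,-0.0394,0,0,0,0,0.07],[0.0014,-0.0394,0,0,0,0,0.07],[0.0014,-0.0394,0,0,0,0,0.07],[0.0014,-0.0394,0,0,0,0,0.07]]' >/dev/null
python3 - <<'E'
from h import *
s=eyes.capture("side")[:,:,::-1]
m=cv2.inRange(cv2.cvtColor(s,cv2.COLOR_BGR2HSV),(105,120,50),(130,255,255));k,l,st,ce=cv2.connectedComponentsWithStats(m);print([(st[i].tolist(),ce[i].round(1)) for i in range(1,k) if st[i][4]>15])
print(proj("side",[[518,307,60],[518,307,7]]))
E
python3 -m jog '[[0.0014,-0.0394,0,0,0,0,0.07],[0.0014,-0.0394,0,0,0,0,0.07],[0.0014,-0.0394,0,0,0,0,0.07],[0.0014,-0.0394,0,0,0,0,0.07],[0,0,0,0,0,0,0.07]]'
```

```text
time_s: 36.35
eef_pos: [517.1, 306.4, 76.3]
ee_rot: [-0.003, -0.492, 0.87, 0.0]
force: [0.1, 0.5, 0.6]
grip_width: 0.608
grip_force: 0.0
time_s: 37.75
eef_pos: [518.4, 307.1, 278.3]
ee_rot: [-0.0, 0.001, 1.0, -0.0]
force: [-0.1, -1.1, 0.9]
grip_width: 0.814
grip_force: 0.0
[([315, 3, 6, 19, 84], array([317.6,  12.2])), ([428, 12, 28, 6, 112], array([441.4,  14.4])), ([212, 131, 9, 11, 83], array([216.6, 135.9])), ([280, 248, 19, 5, 33], array([289.7, 250.4]))]
[[216.03068969 130.35591716]
 [217.1589195  144.86019158]]
time_s: 39.3
eef_pos: [498.1, -228.9, 278.0]
ee_rot: [-0.001, 0.001, 1.0, -0.001]
force: [-0.4, -0.0, -0.3]
grip_width: 0.821
grip_force: 0.0
```

The jar shows at (216,136), as predicted for standing in the dish. Now fetch the big bottle.

```bash
python3 -m jog '[[0,-0.035,0,0,0,0,0.07],[0.001,-0.02,0,0,0,0,0.07],[0,0,0.03,0,0,0,0.07],[0,0,0.04,0,0,0,0.07],[0,0,0,0,0,0,0.07]]'
python3 -m jog '[[0,0,0.03,0,0,0,0.07],[0,0,0.03,0,0,0,0.07],[0,0,0.018,0,0,0,0.07],[0,0,0,0,0,0,0.07]]'
python3 -m jog '[[0,0,0,0,0,0,0.02],[0,0,0,0,0,0,0.02],[0,0,0,0,0,0,0.02],[0,0,0,0,0,0,0.02],[0,0,0,0,0,0,0.02]]' 40
python3 -m jog '[[0,0,0,0,0,0,0.02],[0,0,-0.01,0,0,0,0.02],[0,0,-0.02,0,0,0,0.02],[0,0,-0.03,0,0,0,0.02],[0,0,-0.03,0,0,0,0.02]]'
python3 -m jog '[[0,0,-0.03,0,0,0,0.02],[0,0,-0.03,0,0,0,0.02],[0,0,-0.01,0,0,0,0.02],[0,0,0,0,0,0,0.02]]'
```

```text
time_s: 39.8
eef_pos: [496.1, -278.6, 203.9]
ee_rot: [-0.004, -0.0, 1.0, 0.003]
force: [0.2, 0.6, 0.9]
grip_width: 0.82
grip_force: 0.0
time_s: 40.2
eef_pos: [497.4, -279.7, 129.9]
ee_rot: [-0.001, -0.0, 1.0, 0.0]
force: [-0.9, 0.1, 0.0]
grip_width: 0.821
grip_force: 0.0
time_s: 40.7
eef_pos: [498.3, -280.9, 132.3]
ee_rot: [0.001, 0.0, 1.0, -0.002]
force: [-0.5, 0.4, 6.7]
grip_width: 0.394
grip_force: 39.8
time_s: 41.2
eef_pos: [497.4, -279.9, 221.9]
ee_rot: [-0.001, 0.0, 1.0, -0.0]
force: [0.0, -0.3, -0.3]
grip_width: 0.395
grip_force: 40.0
time_s: 41.6
eef_pos: [497.9, -280.2, 291.4]
ee_rot: [0.0, 0.0, 1.0, -0.001]
force: [-0.2, -1.4, -2.4]
grip_width: 0.395
grip_force: 40.1
```

```bash
python3 -m jog '[[-0.004,0.012,0,0,0,0,0.02],[-0.007,0.024,0,0,0,0,0.02],[-0.010,0.032,0,0,0,0,0.02],[-0.010,0.032,0,0,0,0,0.02],[-0.010,0.032,0,0,0,0,0.02]]' >/dev/null
python3 -m jog '[[-0.010,0.032,0,0,0,0,0.02],[-0.010,0.032,0,0,0,0,0.02],[-0.010,0.032,0,0,0,0,0.02],[-0.010,0.032,0,0,0,0,0.02],[-0.010,0.032,0,0,0,0,0.02]]' >/dev/null
python3 -m jog '[[-0.008,0.028,0,0,0,0,0.02],[-0.006,0.02,0,0,0,0,0.02],[-0.003,0.01,0,0,0,0,0.02],[0,0,0,0,0,0,0.02],[0,0,0,0,0,0,0.02]]'
python3 -m jog '[[0,0,0.02,0,0,0,0.02],[0,0,0.03,0,0,0,0.02],[0,0,0.03,0,0,0,0.02],[0,0,0.02,0,0,0,0.02],[0,0,0,0,0,0,0.02]]'
```

```text
time_s: 43.1
eef_pos: [605.6, 69.4, 289.1]
ee_rot: [-0.001, 0.0, 1.0, -0.001]
force: [0.4, -0.1, -1.6]
grip_width: 0.392
grip_force: 40.1
time_s: 43.6
eef_pos: [604.4, 68.7, 187.0]
ee_rot: [-0.003, 0.001, 1.0, -0.0]
force: [0.5, 0.1, -1.6]
grip_width: 0.391
grip_force: 40.1
```

```bash
python3 -m jog '[[0,0,0.02,0,0,0,0.02],[0,0,0.02,0,0,0,0.02],[0,0,0.01,0,0,0,0.02],[0,0,0,0,0,0,0.02]]'
python3 -m jog '[[0,0,0.002,0,0,0,0.02],[0,0,0,0,0,0,0.02]]'
python3 -m jog '[[0,0,0.0015,0,0,0,0.02],[0,0,0,0,0,0,0.02]]'
```

```text
time_s: 44.0
eef_pos: [605.5, 69.3, 139.6]
ee_rot: [-0.001, 0.001, 1.0, -0.0]
force: [1.0, -0.0, -0.7]
grip_width: 0.392
grip_force: 40.1
time_s: 44.2
eef_pos: [606.2, 69.6, 138.8]
ee_rot: [0.0, 0.0, 1.0, -0.001]
force: [0.6, -0.8, -2.5]
grip_width: 0.395
grip_force: 40.1
time_s: 44.4
eef_pos: [605.8, 69.7, 136.6]
ee_rot: [-0.0, 0.0, 1.0, -0.0]
force: [-0.2, 0.1, -2.6]
grip_width: 0.397
grip_force: 40.1
```

```bash
python3 -m jog '[[0,0,0.001,0,0,0,0.02],[0,0,0,0,0,0,0.02]]'
python3 -m jog '[[0,0,0.001,0,0,0,0.02],[0,0,0,0,0,0,0.02]]'
python3 -m jog '[[0,0,0.001,0,0,0,0.02],[0,0,0,0,0,0,0.02]]'
```

```text
time_s: 44.6
eef_pos: [606.1, 69.7, 136.1]
ee_rot: [0.0, 0.0, 1.0, -0.001]
force: [-0.4, 0.4, 3.7]
grip_width: 0.401
grip_force: 40.7
time_s: 44.8
eef_pos: [606.5, 69.6, 136.1]
ee_rot: [0.001, 0.0, 1.0, -0.001]
force: [-1.6, -0.8, 9.6]
grip_width: 0.394
grip_force: 41.3
time_s: 45.0
eef_pos: [606.9, 69.6, 136.0]
ee_rot: [0.002, 0.0, 1.0, -0.001]
force: [-1.6, 0.3, 15.6]
grip_width: 0.397
grip_force: 41.8
```

```bash
python3 -m jog '[[0,0,-0.002,0,0,0,0.045],[0,0,0,0,0,0,0.065],[0,0,0,0,0,0,0.065],[0,0,-0.01,0,0,0,0.065],[0,0,-0.03,0,0,0,0.065]]'
python3 -m jog '[[0,0,-0.04,0,0,0,0.07],[0,0,-0.02,0,0,0,0.07],[0.0154,-0.0292,0,0,0,0,0.07],[0.0154,-0.0292,0,0,0,0,0.07],[0.0154,-0.0292,0,0,0,0,0.07]]' >/dev/null
python3 -m jog '[[0.0154,-0.0292,0,0,0,0,0.07],[0.0154,-0.0292,0,0,0,0,0.07],[0.0154,-0.0292,0,0,0,0,0.07],[0.0154,-0.0292,0,0,0,0,0.07],[0.0154,-0.0292,0,0,0,0,0.07]]'
python3 - <<'E'
from h import *
t=eyes.capture("top")[:,:,::-1];s=eyes.capture("side")[:,:,::-1];cv2.imwrite("pics/t15.png",t);cv2.imwrite("pics/s15.png",s)
# bright cap in side view around predicted white location
for n,T,P in(("side",s,(421,-280,121)),("top",t,(421,-280,121))):
    p=proj(n,[P])[0].astype(int);w=cv2.GaussianBlur(T,(3,3),0)[p[1]-14:p[1]+20,p[0]-20:p[0]+20].min(2)
    print(n,p);print(w[::2,::2])
E
```

```text
time_s: 45.5
eef_pos: [604.6, 69.8, 173.6]
ee_rot: [-0.003, 0.0, 1.0, -0.0]
force: [0.4, -0.3, 0.2]
grip_width: 0.769
grip_force: 0.0
time_s: 46.5
eef_pos: [481.8, -164.8, 236.3]
ee_rot: [-0.0, 0.0, 1.0, -0.001]
force: [0.4, -0.4, 0.7]
grip_width: 0.818
grip_force: 0.0
side [253 236]
[[126 137 161 170 170 170 166 161 154 156 161 161 160 161 165 173 175 175
  175 166]
 [147 152 169 174 174 174 166 163 163 159 160 159 157 159 162 170 172 172
  172 170]
 [138 157 173 174 173 174 169 167 171 166 158 154 153 153 153 159 168 169
  168 168]
 [147 166 170 170 169 170 169 169 169 167 160 150 150 149 148 150 161 164
  163 164]
 [158 167 167 167 166 165 165 165 164 164 162 150 146 146 146 148 155 160
  160 160]
 [156 163 163 163 163 162 161 161 160 161 159 152 148 150 152 154 155 157
  156 156]
 [153 159 160 159 159 159 158 159 162 160 161 160 155 155 154 153 153 153
  150 149]
 [151 155 156 155 155 155 157 163 168 168 168 167 162 155 147 145 144 145
  143 143]
 [148 150 150 151 148 149 159 165 167 166 166 166 164 158 145 144 143 145
  145 146]
 [138 141 142 143 142 144 159 162 162 162 161 160 
[... 1390 characters left out ...]
 122 123
  123 123]
 [157 156 154 128  67  49  54  46  38  37  38  38  37  47  84 117 123 123
  123 120]
 [157 157 156 144 101  61  46  40  38  39  37  38  40  62 105 122 122 122
  123 116]
 [155 156 157 154 139 103  53  39  38  37  38  37  46  83 117 124 122 123
  122 109]
 [131 147 156 156 149 110  52  38  38  37  37  38  60 104 122 124 123 123
  116 103]
 [117 125 137 150 139  83  43  40  40  40  40  45  83 116 123 125 124 120
  106 100]
 [116 118 120 127 115  69  42  37  38  38  39  60 103 122 124 124 124 117
   97  97]
 [116 118 118 120 117 101  76  51  40  39  43  80 115 122 122 122 123 107
   91  95]
 [118 120 122 123 122 122 115  90  60  44  59 101 121 123 124 122 117  96
   95 123]]
```

The cap appears at side columns 245–259, row 235, right where an upright bottle at (421,-280) should be.

```bash
python3 -m jog '[[0.0155,-0.029,0,0,0,0,0.07],[0.0155,-0.029,0,0,0,0,0.07],[0.0155,-0.029,0,0,0,0,0.07],[0.0155,-0.029,0,0,0,0,0.07],[0,0,0,0,0,0,0.07]]'
python3 -m jog '[[0,0,0.03,0,0,0,0.07],[0,0,0.035,0,0,0,0.07],[0,0,0.03,0,0,0,0.07],[0,0,0.02,0,0,0,0.07],[0,0,0.008,0,0,0,0.07]]'
python3 -m jog '[[0,0,0,0,0,0,0.06],[0,0,0,0,0,0,0.02],[0,0,0,0,0,0,0.02],[0,0,0,0,0,0,0.02],[0,0,0,0,0,0,0.02]]' 40
python3 -m jog '[[0,0,0,0,0,0,0.02],[0,0,-0.01,0,0,0,0.02],[0,0,-0.02,0,0,0,0.02],[0,0,-0.03,0,0,0,0.02],[0,0,0,0,0,0,0.02]]'
```

```text
time_s: 47.1
eef_pos: [419.5, -281.9, 236.2]
ee_rot: [-0.0, 0.002, 1.0, -0.001]
force: [-0.2, 1.2, -0.7]
grip_width: 0.819
grip_force: 0.0
time_s: 47.6
eef_pos: [420.4, -278.5, 111.4]
ee_rot: [-0.001, -0.0, 1.0, 0.001]
force: [-0.5, 0.5, 0.7]
grip_width: 0.817
grip_force: 0.0
time_s: 48.1
eef_pos: [421.0, -280.5, 114.2]
ee_rot: [0.001, 0.0, 1.0, -0.002]
force: [0.7, -0.3, 6.8]
grip_width: 0.388
grip_force: 39.5
time_s: 48.6
eef_pos: [421.5, -280.8, 176.8]
ee_rot: [0.002, 0.0, 1.0, -0.003]
force: [-0.5, 0.1, -1.8]
grip_width: 0.387
grip_force: 40.0
```

```bash
python3 -m jog '[[0,0,-0.02,0,0,0,0.02],[0,0,-0.03,0,0,0,0.02],[0,0,-0.03,0,0,0,0.02],[0,0,-0.02,0,0,0,0.02],[0,0,0,0,0,0,0.02]]'
python3 -m jog '[[-0.005,0.009,0,0,0,0,0.02],[-0.01,0.018,0,0,0,0,0.02],[-0.014,0.025,0,0,0,0,0.02],[-0.014,0.025,0,0,0,0,0.02],[-0.014,0.025,0,0,0,0,0.02]]' >/dev/null
python3 -m jog '[[-0.014,0.025,0,0,0,0,0.02],[-0.014,0.025,0,0,0,0,0.02],[-0.014,0.025,0,0,0,0,0.02],[-0.014,0.025,0,0,0,0,0.02],[-0.014,0.025,0,0,0,0,0.02]]' >/dev/null
python3 -m jog '[[-0.010,0.018,0,0,0,0,0.02],[-0.004,0.008,0,0,0,0,0.02],[0,0,0,0,0,0,0.02],[0,0,0,0,0,0,0.02]]'
python3 - <<'E'
from h import *
s=eyes.capture("side")[:,:,::-1];t=eyes.capture("top")[:,:,::-1]
a=cv2.resize(t[105:230,190:290],(300,375),interpolation=cv2.INTER_CUBIC)
b=cv2.resize(s[90:215,180:340],(480,375),interpolation=cv2.INTER_CUBIC)
cv2.imwrite("pics/c16.png",np.hstack([a,b]))
E
```

```text
time_s: 49.1
eef_pos: [420.9, -280.1, 274.9]
ee_rot: [0.001, 0.0, 1.0, -0.002]
force: [-0.1, -0.4, -0.9]
grip_width: 0.385
grip_force: 40.1
time_s: 50.5
eef_pos: [561.2, -27.1, 271.7]
ee_rot: [-0.001, 0.0, 1.0, -0.0]
force: [-0.0, 0.1, -1.7]
grip_width: 0.391
grip_force: 40.1
```

View pics/c16.png

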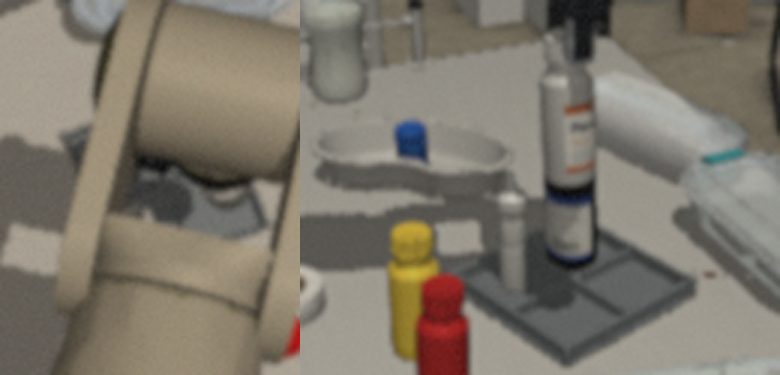

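The side crop shows the jar upright in the dish (411,140), the big bottle upright in its compartment (570,225), the dropper undisturbed (512,245), and the white bottle hanging vertical at (567,120). Lower it.

```bash
python3 -m jog '[[0,0,0.02,0,0,0,0.02],[0,0,0.03,0,0,0,0.02],[0,0,0.03,0,0,0,0.02],[0,0,0.03,0,0,0,0.02],[0,0,0.02,0,0,0,0.02]]' >/dev/null
python3 -m jog '[[0,0,0.015,0,0,0,0.02],[0,0,0.005,0,0,0,0.02],[0,0,0,0,0,0,0.02]]'
python3 -m jog '[[0,0,0.002,0,0,0,0.02],[0,0,0,0,0,0,0.02]]'
python3 -m jog '[[0,0,0.0015,0,0,0,0.02],[0,0,0,0,0,0,0.02]]'
```

```text
time_s: 51.4
eef_pos: [561.2, -27.4, 122.3]
ee_rot: [-0.001, 0.001, 1.0, -0.0]
force: [0.4, 0.7, -0.6]
grip_width: 0.388
grip_force: 40.1
time_s: 51.6
eef_pos: [561.7, -27.1, 121.1]
ee_rot: [0.0, 0.0, 1.0, -0.001]
force: [-0.7, -0.3, -1.1]
grip_width: 0.389
grip_force: 40.1
time_s: 51.8
eef_pos: [561.5, -26.9, 119.1]
ee_rot: [-0.0, 0.0, 1.0, -0.001]
force: [-0.0, 0.1, -0.1]
grip_width: 0.389
grip_force: 40.1
```

```bash
python3 -m jog '[[0,0,0.001,0,0,0,0.02],[0,0,0,0,0,0,0.02]]'
python3 -m jog '[[0,0,0.001,0,0,0,0.02],[0,0,0,0,0,0,0.02]]'
python3 -m jog '[[0,0,0.001,0,0,0,0.02],[0,0,0,0,0,0,0.02]]'
```

```text
time_s: 52.0
eef_pos: [561.6, -26.9, 118.2]
ee_rot: [-0.0, 0.0, 1.0, -0.001]
force: [-0.1, -0.0, 0.2]
grip_width: 0.381
grip_force: 40.2
time_s: 52.2
eef_pos: [562.2, -27.1, 118.0]
ee_rot: [0.001, 0.0, 1.0, -0.001]
force: [-1.3, -0.7, 6.2]
grip_width: 0.383
grip_force: 40.6
time_s: 52.4
eef_pos: [562.7, -27.1, 118.0]
ee_rot: [0.002, 0.0, 1.0, -0.001]
force: [-1.3, -0.5, 12.7]
grip_width: 0.386
grip_force: 41.0
```

```bash
python3 -m jog '[[0,0,-0.0015,0,0,0,0.045],[0,0,0,0,0,0,0.065],[0,0,0,0,0,0,0.065],[0,0,-0.01,0,0,0,0.065],[0,0,-0.03,0,0,0,0.065]]'
python3 -m jog '[[0,0,-0.04,0,0,0,0.07],[0,0,-0.04,0,0,0,0.07],[0,0,-0.04,0,0,0,0.07],[0.02,-0.03,0,0,0,0,0.07],[0.02,-0.03,0,0,0,0,0.07]]' >/dev/null
python3 -m jog '[[0.02,-0.035,0,0,0,0,0.07],[0.02,-0.035,0,0,0,0,0.07],[0.02,-0.035,0,0,0,0,0.07],[0.02,-0.035,0,0,0,0,0.07],[0.0,0,0,0,0,0,0.07]]'
python3 - <<'E'
from h import *
s=eyes.capture("side")[:,:,::-1];t=eyes.capture("top")[:,:,::-1]
for n,T,o in(("top",t,cv2.imread("pics/top0.png")),("side",s,cv2.imread("pics/side0.png"))):
    d=(cv2.absdiff(T,o).max(2)>25).astype(np.uint8)
    k,l,st,ce=cv2.connectedComponentsWithStats(d);print(n,[st[i].tolist() for i in range(1,k) if st[i][4]>12])
    m=cv2.inRange(cv2.cvtColor(T,cv2.COLOR_BGR2HSV),(105,120,50),(130,255,255));k,l,st,ce=cv2.connectedComponentsWithStats(m);print("blue",[st[i].tolist() for i in range(1,k) if st[i][4]>15])
    print(proj(n,[[562,-27,125],[562,-27,6],[606,70,149],[606,70,6],[518,307,60]]).round())
E
```

```text
time_s: 52.9
eef_pos: [560.3, -26.6, 156.1]
ee_rot: [-0.003, 0.0, 1.0, 0.0]
force: [-0.0, -0.3, -0.6]
grip_width: 0.763
grip_force: 0.0
time_s: 53.9
eef_pos: [439.7, -229.8, 278.3]
ee_rot: [-0.001, 0.003, 1.0, -0.001]
force: [-0.4, -0.0, 0.1]
grip_width: 0.819
grip_force: 0.0
top [[243, 140, 18, 15, 209], [220, 145, 9, 5, 20], [220, 151, 14, 10, 73], [259, 161, 8, 5, 18], [250, 162, 195, 222, 14466], [247, 164, 10, 5, 19], [258, 170, 13, 8, 64], [143, 183, 16, 13, 162], [194, 184, 110, 82, 3403], [430, 203, 4, 11, 31], [370, 251, 9, 7, 21], [130, 252, 35, 15, 301], [339, 265, 7, 4, 14], [287, 292, 5, 10, 28], [103, 296, 124, 85, 3220], [229, 323, 30, 16, 289], [0, 339, 63, 45, 1856], [105, 338, 92, 46, 2057], [220, 347, 24, 26, 382], [248, 359, 28, 25, 158], [173, 362, 4, 6, 14], [213, 368, 10, 16, 51], [231, 374, 37, 10, 244], [204, 379, 7, 5, 22]]
blue [[144, 185, 12, 10, 96]]
[[262. 167.]
 [261. 172.]
 [225. 150.]
 [229. 159.]
 [146. 188.]]
side [[46, 0, 77, 172, 6805], [133, 0, 147, 164, 7582], [234, 0, 27, 8, 135], [284, 0, 6, 11, 49], [39, 2, 19, 8, 119], [71, 2, 33, 8, 175], [225, 2, 9, 5, 13], [133, 4, 17, 4, 56], [46, 15, 13, 5, 51], [25, 121, 44, 91, 1894], [211, 130, 12, 15, 144], [10, 143, 31, 55, 578], [278, 148, 2, 10, 13], [142, 150, 10, 18, 83], [151, 152, 10, 10, 56], [211, 164, 13, 8, 80], [283, 167, 15, 24, 290], [261, 171, 8, 14, 47], [0, 173, 5, 4, 15], [218, 177, 17, 13, 123], [163, 179, 24, 16, 202], [152, 180, 8, 22, 72], [270, 180, 7, 4, 13], [167, 190, 54, 40, 1086], [262, 190, 14, 10, 63], [0, 195, 20, 27, 291], [63, 197, 43, 43, 671], [219, 196, 42, 25, 518], [37, 213, 7, 5, 18], [56, 229, 9, 9, 32]]
blue [[315, 3, 6, 18, 89], [427, 11, 29, 7, 113], [212, 131, 9, 11, 82]]
[[269. 159.]
 [269. 197.]
 [270. 131.]
 [270. 175.]
 [216. 130.]]
```

```bash
python3 -c "
from rig import finish_job
print(finish_job())"
```

```text
the job is handed in; nothing more can be done
None
```

I handed the job in at about 54 s: the jar stands upright in the kidney dish and both bottles are back upright in their own compartments, with the dropper and vial left in place. While carrying the big bottle to the tray I knocked the white bottle out of the rack, then picked it up and stood it in the tray before taking out the jar.

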